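# Dust a single on the hand-cranked record cleaner and tidy the brushes

### The job

Dust the single lying on the hand-cranked record cleaner: set the chrome weight over the spindle so that it sits flat on the label, swing the sweep arm fully in over the record, and then crank at least two full turns clockwise, with the weight and the arm in place all the while. Afterwards swing the arm back to its rest, put the weight back upright in the middle of its cork coaster, and stand every loose brush in the mug with its handle end down. Keep the fingers off the record, leave the mug standing and do not disturb the other things.

Things in the scene. Friction and masses are not known exactly. Their poses are not given: they have to be found in the camera images.
- cleaner: the record cleaner, fixed: dark wooden plinth 240 mm deep (its x), 360 mm wide (its y), top 67 mm above the shelf; origin at the centre of its underside. In its frame: platter centre (0, 50) mm, crank hub (-20, -110), arm pivot (90, 150). A 175 mm single lies on the 164 mm platter; a belt turns the platter once for each turn of the crank
- label (a point): centre of the record's label, at the height of the record's top face (86 mm above the shelf). A 7 mm steel spindle with a round tip stands up 10 mm from here
- record: the black 175 mm single, loose on the platter with the spindle through its hole; origin at the centre of its underside
- crank (a joint): the crank's turning angle in rad: 0 to 0.8 at the start (at 0 its arm points along the cleaner's +x), grows as it is turned clockwise seen from above, without limit; 6.283 is one turn. It is stiff enough to stay where it is left: 2 to 4 N at the grip turn it
- hub (a point): the crank's vertical axis, at the plinth's top face
- crank_grip (a point): top centre of the crank's grip, 142 mm above the shelf, 60 mm from the hub axis. The crank is one black moulded piece: a flat arm (top 87 mm above the shelf) with an upright flat grip at its end that does not spin: 30 mm along the arm, 14 mm thick across it, 55 mm tall, its flat faces looking along the travel. This frame's x axis points outwards along the arm
- sweep (a joint): swing of the sweep arm in rad: 0 parked outside the record along the plinth's edge, 0.84 (its stop) fully in over the record; grows counter-clockwise seen from above; starts between 0 and 0.15 and stays where it is left (about 1 N at the post moves it)
- sweep_pivot (a point): the sweep arm's vertical pivot axis (height 100 mm)
- sweep_post (a point): top centre of the upright finger post on the sweep arm: a black round post 14 mm thick and 45 mm tall, its top 152 mm above the shelf, 75 mm from the pivot axis; used to push or pull the arm
- weight: chrome record weight, 350 g, 46 mm tall, loose, standing on the cork coaster at the start: a foot 76 mm across and 14 mm tall with a 48 mm round grip above it; 12 mm bore in its underside, 14 mm deep; origin at the centre of its underside, z up
- coaster: round cork coaster, fixed, 96 mm across and 5 mm thick; origin at the centre of its underside
- mug: white ceramic mug, loose, 380 g, empty at the start: 86 mm across, 85 mm tall, wall 4 mm, floor 5 mm thick, handle towards its +y reaching 80 mm from the axis; origin at the centre of its underside
- dust_brush: dusting brush, 180 mm long with a 16 mm square wooden handle 125 mm long, steel ferrule and flat grey bristles 28 mm wide; lies along its x axis, bristles towards +x; origin at mid-length on its underside, the handle's axis 8 mm above; 50 g. May be absent
- round_brush: round brush, 165 mm long with a 16 mm square grey plastic handle 120 mm long and a thin round black head; same axes and origin rule; 50 g. May be absent
- velvet_wand: velvet wand, 190 mm long with a 16 mm square black plastic handle 120 mm long and a flat velvet pad 26 mm wide and 70 mm long; same axes and origin rule; 50 g. May be absent
- dust_brush_foot (a point): centre of the dusting brush's handle end, 90 mm from its origin along -x
- round_brush_foot (a point): centre of the round brush's handle end, 82.5 mm from its origin along -x
- velvet_wand_foot (a point): centre of the velvet wand's handle end, 95 mm from its origin along -x
- headshell: aluminium cartridge headshell about 60 mm long lying on the shelf; leave alone
- cap: white plastic spindle cap, 38 mm across, 14 mm tall; leave alone
- cleaner_bottle: amber bottle, 44 mm across, 115 mm tall; leave alone
- tin: round tin, 70 mm across, 70 mm tall; leave alone
- saucer: white saucer, 120 mm across; leave alone
Mind the look-alikes: they are no part of the job. Of the things like the coaster, leave any that is purple, turquoise or white; of the rest the smaller one is meant.

How it is judged:
By the outcome, as a careful person would: the job done as asked, in the order asked, and still so for the second after the job is handed in, with the robot touching nothing.
Of dust_brush, round_brush, velvet_wand only 2 to 3 are there at a start; the rules pass over those that are not, and their reading is None.
At some moment in a run one of dust_brush, round_brush, velvet_wand may be knocked a few centimetres aside while the robot is not near it.
Once in a run the grip may slacken for a moment while it holds something.
It also fails if it takes over 210 s, if anything falls off the work surface, if the arm or the gripper's body presses on something with over 40 N, if the wrist force passes 120 N, or if a joint passes its speed limit or range.

### The arm

A 6-joint arm with a two-finger parallel gripper is mounted at the origin on the work surface. World frame = base frame: x ahead of the robot, y to its left, z up, the work surface at z = 0. Lengths are in m, angles in degrees, forces in N, time in s.
With the tool pointing down it reaches from about 0.25 to 0.725 m from the base axis. Payload 9.7 kg.
Tool frame: the origin (TCP) lies on the centre line of the jaws, within the pads' length; the fingertips stand tip_extent ahead of it and the grasp point (between the pads) lies 3 mm ahead of it (tip_extent is the distance from the TCP to the fingertips, in m); z points along the fingers, y is the line along which they close (so a half turn about z gives the same grasp; the last joint's range is limited). The gripper opens to 85 mm and grips with 20 to 120 N. Pads are 22 mm wide; open, the fingers measure 114 mm over their backs; the gripper's body (76 mm by 85 mm) begins 54 mm behind the grasp point. The pads swing forward as they close: fully open they stand 13 mm farther back than shut.
Start: joints at [68.698, 4.979, 10.078, 95.1, 0, 90], TCP at [0.2, 0.512, 0.253] pointing down, gripper open.
Joint ranges: [-179.16, 179.16], [-48.56, 103.87], [-65.8, 70.77], [-126.05, 130.52], [-82.76, 87.17], [-180, 180]. Speed limits (degrees/s): [127.2, 127.2, 147.25, 180, 180, 180].

### API

Orientations are given as [roll, pitch, yaw] about the fixed x, y, z axes, in that order (R = Rz(yaw) Ry(pitch) Rx(roll)).
In Python, from workcell import * gives the robot as it stands.
- The arm moves only by the tool servo_tool, never from a script. Its argument "rows" is a list of rows, each an object with "offset": the shift along the tool's x, y, z as a fraction of full scale, a list of three; "yaw": the turn about the tool's z as a fraction of full scale; "claw": the closure, from 0 (fully open) to 1 (shut). A call has 1 to 12 rows; each row is the pose to reach, as a shift and turn from the pose commanded when the call began, along the tool's axes at that moment, turning the shorter way round; what a row does not reach only later rows make up. Full scale, the value 1, is 0.1 m for a shift and pi rad for a turn. A row lasts 1/8 s, in which the tool goes at most 62.5 mm and 10.7 degrees, less where a joint would pass 70% of its speed; a pose out of reach is approached as far as the arm can. A call with a number of a shift or a turn outside -1 to 1 is refused whole. A call with a gripper value outside its range is refused whole. The fingers move at their own pace and stop on an object; "squeeze" is the grip in N (left out, the last holds). Time passes only in rows, so rows that repeat a pose let the fingers close. It gives the time, the measured TCP pose, the force, the opening and the grip force at its end, in the units of the state.
- get_obs(): the state, without advancing time (a new reading comes with each control period).
- camera(name): name is "side" or "top"; returns (picture, depth): 384x512x3 uint8, red, green, blue; 384x512 float32, m along the optical axis (not along the pixel's ray), 0 where there is no reading.
- camera_info(name): a dict with "fx", "fy", "cx", "cy" (pixels), "cam_to_world" (4x4, takes a point from camera to world coordinates). Camera axes: x right, y up, looking along -z (the intrinsics and any distortion apply to the point x, -y, -z); pixel columns grow to the right and rows downward; lengths in m; the calibration is good to about 2 mm. A picture is of the moment at which its call begins. camera_info takes no time and is no camera call.
- job_done(): hands the job in; it is judged then, once.
The state is a dict: "time": time; "q": joint angles; "qd": joint speeds; "joint_efforts": joint torques, N m; "ee_pos": TCP position; "tcp_rot": TCP orientation; "wrist_force": force on the tool from outside, world axes, zero at the start; "torque": the same for the moment, N m; "opening": finger opening in m; "grasp_force": force on a finger pad.
Only numpy, scipy, OpenCV 4.12 (cv2) and the standard library are available. Lean on these libraries where they do the work, as an engineer would, in place of code of your own. Each camera call takes 0.05 s, during which the arm holds its last target. There are 200 camera calls.

## Working session

There is one attempt and no reset: what is moved stays moved. The work goes in short steps, Python scripts to look and compute and a tool call to move; the robot and the scene stay as the last step left them, time stands still between calls to the robot, and variables do not carry over. Pictures are saved under pics/ and viewed, at most 14 in all, crops included, and the job is handed in when it is done.

Besides the shell and the picture viewer there is one more tool, called as name(argument=value, ...), one argument or row to a line, values as JSON. servo_tool: Moves the arm, as the interface text tells. Its arguments: {"type":"object","properties":{"rows":{"type":"array"},"squeeze":{"type":"number"}},"required":["rows"]}

```bash
mkdir -p pics; ls; cat > h.py <<'E'
from workcell import *
import numpy as np, cv2
from scipy.spatial.transform import Rotation as R
def snap(name,fn=None):
    im,d=camera(name)
    if fn: cv2.imwrite('pics/'+fn,im[:,:,::-1])
    np.savez('/tmp/'+name,im=im,d=d)
    return im,d
def ray(name,u,v):
    I=camera_info(name);T=np.array(I['cam_to_world'])
    p=np.stack([(np.asarray(u,float)-I['cx'])/I['fx'],-(np.asarray(v,float)-I['cy'])/I['fy'],-np.ones_like(np.asarray(u,float))],-1)
    return T[:3,3],p@T[:3,:3].T
def onz(name,u,v,z):
    o,d=ray(name,u,v); return o+d*((z-o[2])/d[...,2])[...,None]
def cloud(name,depth):
    v,u=np.mgrid[:384,:512]; o,d=ray(name,u,v); return o+d*depth[...,None]
E
python3 - <<'E'
from h import *
for n in('top','side'):
    im,d=snap(n,n+'0.png'); print(n,camera_info(n))
print(get_obs())
E
```

```text
pics
top {'fx': 488.13042454430246, 'fy': 488.13042454430246, 'cx': 250.63016229018825, 'cy': 191.28366700455084, 'cam_to_world': array([[-2.07710947e-03,  9.85904137e-01, -1.67298291e-01,
         2.64068656e-01],
       [-9.99996770e-01, -1.80281721e-03,  1.79139796e-03,
        -2.76427494e-02],
       [ 1.46453842e-03,  1.67301471e-01,  9.85904698e-01,
         1.64481135e+00],
       [ 0.00000000e+00,  0.00000000e+00,  0.00000000e+00,
         1.00000000e+00]])}
side {'fx': 367.90937671150044, 'fy': 367.90937671150044, 'cx': 260.77386959741546, 'cy': 196.00083617376504, 'cam_to_world': array([[ 0.99973531,  0.00437428, -0.02258725,  0.49104236],
       [-0.01955549,  0.67876393, -0.73409612, -0.74829556],
       [ 0.01212027,  0.73434351,  0.6786698 ,  0.80476744],
       [ 0.        ,  0.        ,  0.        ,  1.        ]])}
{'time': 0.1, 'q': array([6.86979856e+01, 5.01045692e+00, 1.00398514e+01, 9.51011825e+01,
       1.08363358e-03, 8.99991040e+01]), 'qd': array([-0.11442891, -0.0768366 ,  0.09380474,  0.04499306, -0.00217917,
        0.02810415]), 'joint_efforts': array([-3.89171246e-04, -5.21563268e+01,  4.65652549e+01,  1.60019350e-02,
       -1.10641719e-05,  2.41238632e-05]), 'ee_pos': array([0.19973543, 0.51225535, 0.25263757]), 'tcp_rot': array([-1.79928212e+02, -1.08475530e-03,  1.58698880e+02]), 'wrist_force': array([ 0.4615734 , -0.24726674, -0.2847814 ]), 'torque': array([-0.00820953, -0.02968917,  0.01565194]), 'grasp_force': 0.0, 'opening': 0.08562073503826305}
```

View pics/top0.png

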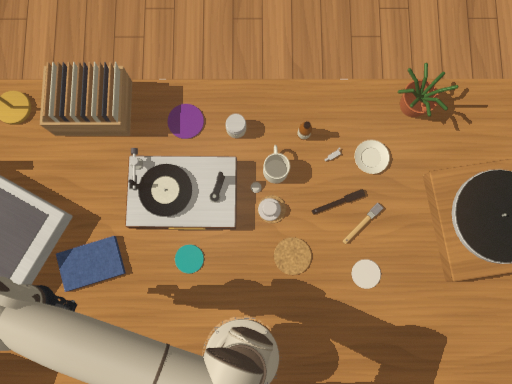

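View pics/side0.png

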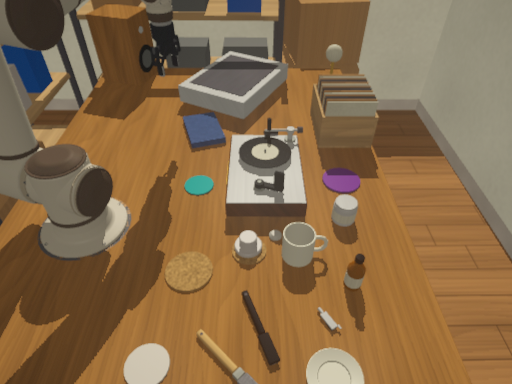

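The top view shows the cleaner near (181,193) and the record at (165,190). The crank grip is around (219,176) and the sweep post around (134,184). The weight is on the small coaster at (270,210), the mug at (277,167), the velvet wand at (339,202) and the dust brush at (363,223). The large cork look-alike is at (293,256).

```bash
python3 - <<'E'
from h import *
t=np.load('/tmp/top.npz');s=np.load('/tmp/side.npz')
a=cv2.resize(t['im'][140:280,115:315],(800,560),interpolation=cv2.INTER_CUBIC)
b=cv2.resize(s['im'][110:270,170:370],(750,600),interpolation=cv2.INTER_CUBIC)
cv2.imwrite('pics/c1.png',a[:,:,::-1]);cv2.imwrite('pics/c2.png',b[:,:,::-1])
P=cloud('top',t['d'])
for n,u,v in[('record',150,200),('lab',165,190),('plinth',200,220),('grip',219,176),('weight',270,208),('mugfloor',277,167),('shelf',330,250),('cork',293,256),('wand',330,206)]: print(n,P[v,u].round(4),t['im'][v,u])
P=cloud('side',s['d'])
for n,u,v in[('plinth',240,180),('shelf',200,320),('weighttop',248,237),('cork',188,271)]: print(n,P[v,u].round(4),s['im'][v,u])
E
```

```text
record [0.501  0.295  0.0833] [52 45 41]
lab [0.5323 0.2459 0.0917] [124 117 102]
plinth [0.4363 0.1329 0.0782] [204 197 184]
grip [0.5669 0.0685 0.147 ] [72 63 57]
weight [ 0.4788 -0.0943  0.0496] [207 197 183]
mugfloor [ 0.626  -0.1212  0.0086] [149 139 119]
shelf [ 0.3432 -0.2963 -0.0013] [172 121  67]
cork [ 0.3232 -0.171   0.0089] [185 144  88]
wand [ 0.4891 -0.2971  0.0203] [70 52 42]
plinth [0.4526 0.1238 0.0664] [213 209 196]
shelf [ 0.3661 -0.307  -0.0006] [162 113  57]
weighttop [ 0.4786 -0.0954  0.051 ] [219 210 196]
cork [ 0.3221 -0.1731  0.0077] [174 135  78]
```

View pics/c1.png

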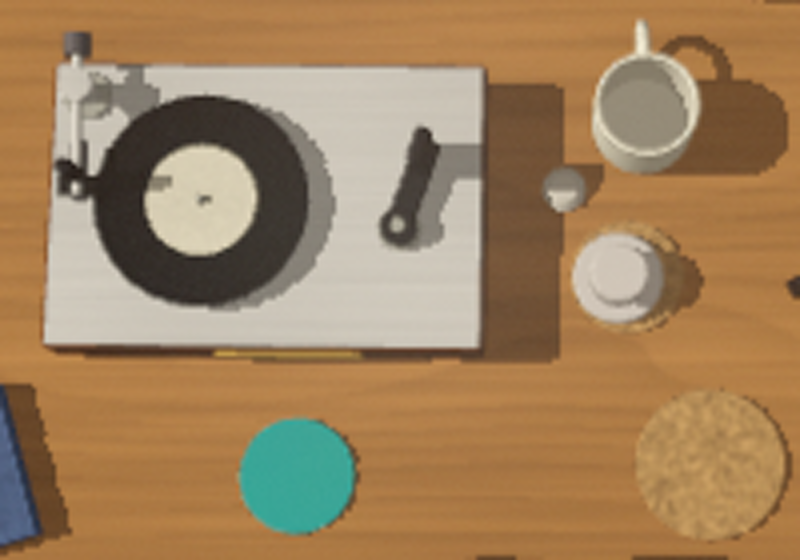

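View pics/c2.png

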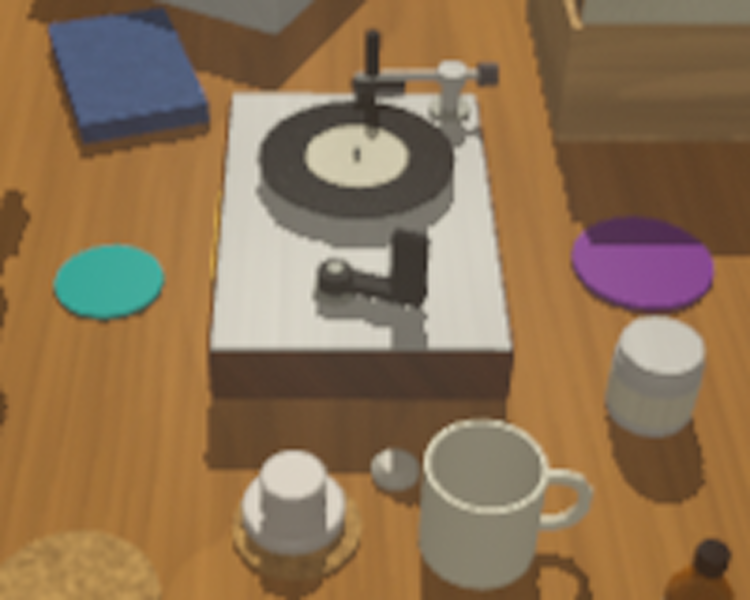

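The crops show the plinth corners in c1 at about (57,66), (486,68), (482,347) and (45,345), with the label at (203,200). The crank hub is at (397,225) with its arm pointing up and slightly right. The weight's grip is at (618,272), the cap at (565,190), and the post is left of the record.

```bash
cat >> h.py <<'E'
def blob(mask,box,k=0):
    u0,v0,u1,v1=box; m=np.zeros(mask.shape,np.uint8); m[v0:v1,u0:u1]=mask[v0:v1,u0:u1]
    if k: m=cv2.morphologyEx(m,cv2.MORPH_OPEN,np.ones((k,k),np.uint8))
    cs,_=cv2.findContours(m,cv2.RETR_EXTERNAL,cv2.CHAIN_APPROX_NONE)
    return max(cs,key=cv2.contourArea)
def world(name,c,z):
    c=np.asarray(c,float).reshape(-1,2); return onz(name,c[:,0],c[:,1],z)
def circ(P):
    A=np.c_[2*P[:,:2],np.ones(len(P))]; x=np.linalg.lstsq(A,(P[:,:2]**2).sum(1),rcond=None)[0]
    return x[:2].round(4),np.sqrt(x[2]+x[0]**2+x[1]**2).round(4)
def rect(P):
    (c,s,a)=cv2.minAreaRect((P[:,:2]*1000).astype(np.float32)); return np.round(c,1),np.round(s,1),round(a,1)
E
python3 - <<'E'
from h import *
for n,B in(('top',dict(pl=(120,148,242,232),lab=(140,170,190,210),rec=(132,155,196,220),w=(255,195,288,224),mug=(258,145,296,184),wand=(308,185,370,218),br=(340,200,388,248))),
           ('side',dict(pl=(220,130,310,205),lab=(240,140,290,165),rec=(236,135,296,172),w=(230,225,268,262),mug=(280,220,330,268),wand=(236,285,284,365),br=(190,325,262,384)))):
    im=np.load('/tmp/%s.npz'%n)['im']; hsv=cv2.cvtColor(im,cv2.COLOR_RGB2HSV).astype(int); H,S,V=hsv[...,0],hsv[...,1],hsv[...,2]
    white=(S<60)&(V>100); dark=V<85
    c=blob(white,B['pl']); h=cv2.convexHull(c); print(n,'plinth',rect(world(n,h,.067)))
    lab=(S>25)&(V>100)&(S<80)
    c=blob(V>100,B['lab']);print(' label',circ(world(n,cv2.convexHull(c),.086)))
    c=blob((V<75),B['rec'],3);print(' rec',circ(world(n,cv2.convexHull(c),.086)))
    c=blob((S<70)&(V>120),B['w']);
    print(' w foot',circ(world(n,cv2.convexHull(c),.019)), cv2.boundingRect(c))
    c=blob((S<75)&(V>90),B['mug']);print(' mug',circ(world(n,cv2.convexHull(c),.085)),cv2.boundingRect(c))
    c=blob(V<95,B['wand']);print(' wand',rect(world(n,c,.014)))
    c=blob((S<120)&(S>0)|(V>190),B['br']);print(' br',rect(world(n,c,.014)))
    cv2.imwrite('/tmp/S_%s.png'%n,S.astype(np.uint8))
E
```

```text
top plinth (array([547.1, 196.9]), array([353.8, 259.4]), 89.4)
 label (array([0.5355, 0.2476]), np.float64(0.0458))
 rec (array([0.5362, 0.2524]), np.float64(0.0875))
 w foot (array([ 0.4797, -0.0923]), np.float64(0.0376)) (258, 198, 23, 23)
 mug (array([ 0.6187, -0.1113]), np.float64(0.0527)) (263, 145, 27, 38)
 wand (array([ 503.1, -326.8]), array([ 25.7, 189. ]), 21.6)
 br (array([ 432.6, -404.3]), array([ 28.1, 179.2]), 43.9)
side plinth (array([534.4, 213.4]), array([388. , 238.7]), 89.4)
 label (array([0.5323, 0.2496]), np.float64(0.0471))
 rec (array([0.5357, 0.2647]), np.float64(0.0758))
 w foot (array([ 0.4755, -0.0892]), np.float64(0.0435)) (235, 230, 27, 27)
 mug (array([ 0.6135, -0.1463]), np.float64(0.0687)) (282, 222, 46, 45)
 wand (array([ 502.1, -329.7]), array([ 27.8, 193.2]), 21.7)
 br (array([ 426.4, -404.8]), array([ 28.1, 174.5]), 45.7)
```

```bash
cat > m.py <<'E'
from h import *
def edge(name,im,us=None,vs=None,rng=None,thr=None,first=True):
    "subpixel gradient maxima of saturation along lines"
    S=cv2.cvtColor(im,cv2.COLOR_RGB2HSV)[...,1].astype(float); out=[]
    for k in (us if us is not None else vs):
        a,b=rng; prof=S[a:b,k] if us is not None else S[k,a:b]
        g=np.abs(np.diff(prof)); i=g.argmax(); w=g[max(0,i-1):i+2]; p=a+.5+ (np.arange(max(0,i-1),i+2)[:len(w)]*w).sum()/w.sum()
        out.append((k,p) if us is not None else (p,k))
    return np.array(out)
def line(P):
    l=cv2.fitLine(P[:,:2].astype(np.float32),cv2.DIST_HUBER,0,1e-3,1e-4).ravel(); return l
E
python3 - <<'E'
from m import *
t=np.load('/tmp/top.npz')['im'];s=np.load('/tmp/side.npz')['im']
def sh(n,P): 
    l=line(world(n,P,.067)); print(n,l[2:].round(4),'ang',np.degrees(np.arctan2(l[1],l[0])).round(2))
sh('top',edge('top',t,us=range(170,230),rng=(150,164)))
sh('top',edge('top',t,us=range(135,165),rng=(220,233)))
sh('top',edge('top',t,vs=range(168,222),rng=(230,242)))
sh('top',edge('top',t,vs=range(195,222),rng=(120,132)))
sh('side',edge('side',s,vs=range(145,195),rng=(224,236)))
sh('side',edge('side',s,us=range(235,300),rng=(196,206)))
sh('side',edge('side',s,vs=range(150,195),rng=(294,308)))
np.set_printoptions(linewidth=250)
print('label V top');g=cv2.cvtColor(t,cv2.COLOR_RGB2GRAY);print(g[172:208,148:184][::1,:])
g=cv2.cvtColor(s,cv2.COLOR_RGB2GRAY);print(g[118:150,258:284])
print(g[165:195,250:290])
E
```

```text
top [0.6513 0.1326] ang 89.63
top [0.4183 0.3066] ang 88.66
top [0.5232 0.0196] ang -0.02
top [0.4774 0.3752] ang -0.64
side [0.4146 0.2126] ang 89.47
side [0.5331 0.0184] ang -0.4
side [0.6489 0.1438] ang 89.33
label V top
[[45 47 47 ... 53 53 55]
 [49 44 46 ... 54 55 54]
 [48 50 47 ... 55 54 55]
 ...
 [45 45 45 ... 56 54 56]
 [46 44 45 ... 54 53 55]
 [45 47 45 ... 54 53 55]]
[[ 78  98 120 126 127 125 123 125 125 101  83  73  84 106 118 120 119 122 124 127 126 126 126 126 125 122]
 [ 98 118 125 126 127 125 123 124 125  89  62  59  56  91 115 121 123 124 126 126 126 126 126 126 125 122]
 [118 123 126 127 128 125 123 124 125  86  50  47  48  89 117 124 126 126 126 127 126 126 126 126 124 122]
 [124 124 126 127 127 125 122 123 125  82  47  47  48  91 119 126 126 126 126 127 126 126 126 126 124 122]
 [123 125 127 127 126 125 123 123 126  82  48  47  48  94 121 127 127 126 126 127 126 126 126 126 124 122]
 [122 125 128 127 127 124 122 123 125  82  48  47  47 105 124 128 128 127 126 127 127 127 127 126 124 123]
 [123 126 128 128 127 125 122 122 125  81  49  47  48 114 127 128 128 127 126 
[... 2196 characters left out ...]
97 196 196 152 123 123 123 174 172 147 105  73  68  67  66  67  68  67  67  68]
 [199 198 197 197 197 196 196 196 196 179 141 123 161 191 197 189 172 133  84  68  67  67  66  66  67  67]
 [198 198 197 197 197 196 195 195 197 197 180 170 191 197 197 198 198 182 151  96  69  67  67  68  67  67]
 [199 198 197 197 197 196 190 188 195 197 197 197 198 198 199 199 198 198 190 143  85  69  68  67  66  67]
 [199 198 197 197 197 197 169 152 188 196 197 198 198 198 198 198 198 198 198 183 120  69  68  67  67  66]]
[[ 97  90  78 ... 120 119 118]
 [118 112 102 ... 120 120 166]
 [117 118 119 ... 119 167 201]
 ...
 [210 210 210 ... 206 207 206]
 [210 210 210 ... 205 206 205]
 [210 210 210 ... 205 206 206]]
```

```bash
python3 - <<'E'
from h import *
for n,u,v,z,w in[('top',269,206.8,.051,'wtop'),('side',247.7,236.2,.051,'wtop'),('top',269,210.,.019,'wfoot'),('top',256.5,187,.014,'cap'),('top',277,166,.085,'mugrim'),('side',299,238,.085,'mugrim'),
 ('side',269,118.3,.152,'post'),('top',134,184,.152,'post'),('side',279,174,.142,'grip'),('top',221,174,.142,'grip')]: print(w,n,onz(n,u,v,z).round(4))
t=np.load('/tmp/top.npz')['im'];s=np.load('/tmp/side.npz')['im']
a=cv2.resize(t[142:196,128:170],None,fx=9,fy=9,interpolation=cv2.INTER_CUBIC)
b=cv2.resize(s[160:195,250:292],None,fx=9,fy=9,interpolation=cv2.INTER_CUBIC)
b=cv2.copyMakeBorder(b,0,a.shape[0]-b.shape[0],0,0,cv2.BORDER_CONSTANT); cv2.imwrite('pics/c3.png',np.hstack([a,b])[:,:,::-1])
E
```

```text
wtop top [ 0.4826 -0.0909  0.051 ]
wtop side [ 0.4777 -0.0925  0.051 ]
wfoot top [ 0.4761 -0.0921  0.019 ]
cap top [ 0.5555 -0.0506  0.014 ]
mugrim top [ 0.6125 -0.1169  0.085 ]
mugrim side [ 0.6101 -0.1294  0.085 ]
post side [0.5483 0.3457 0.152 ]
post top [0.541  0.3322 0.152 ]
grip side [0.5667 0.0603 0.142 ]
grip top [0.5743 0.0626 0.142 ]
```

View pics/c3.png

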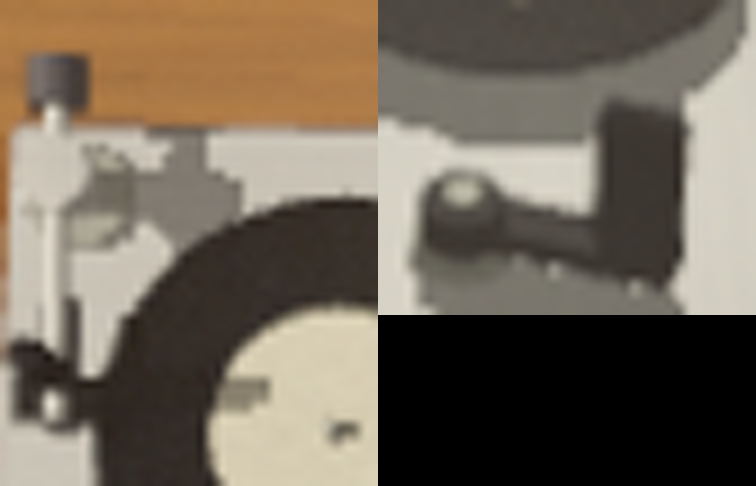

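The crop shows the sweep parked near 0, with its post beside the record. The crank grip stands up and to the right of its hub. Moving towards the weight.

servo_tool(
  rows=[
    {"offset": [-0.5,-0.5,0],"yaw": 0,"claw": 0},
    {"offset": [-1,-1,0],"yaw": 0,"claw": 0},
    {"offset": [-1,-1,0],"yaw": 0,"claw": 0},
  ],
)

```text
time: 0.48
ee_pos: [0.2574, 0.3806, 0.2535]
tcp_rot: [180.0, 0.0, 158.6]
wrist_force: [0.2, 0.6, -0.2]
opening: 0.0853
grasp_force: 0.0
```

servo_tool(
  rows=[
    {"offset": [-0.5,-0.5,0],"yaw": 0,"claw": 0},
    {"offset": [-1,-1,0],"yaw": 0,"claw": 0},
    {"offset": [-1,-1,0],"yaw": 0,"claw": 0},
  ],
)

```text
time: 0.85
ee_pos: [0.3143, 0.2514, 0.2534]
tcp_rot: [180.0, 0.0, 158.5]
wrist_force: [-0.1, 1.0, 0.8]
opening: 0.0857
grasp_force: 0.0
```

servo_tool(
  rows=[
    {"offset": [-0.5,-0.5,0],"yaw": 0,"claw": 0},
    {"offset": [-1,-1,0],"yaw": 0,"claw": 0},
    {"offset": [-1,-1,0],"yaw": 0,"claw": 0},
  ],
)

```text
time: 1.23
ee_pos: [0.3713, 0.1216, 0.2532]
tcp_rot: [-180.0, 0.0, 158.5]
wrist_force: [0.2, 0.6, 0.3]
opening: 0.0853
grasp_force: 0.0
```

servo_tool(
  rows=[
    {"offset": [-0.5,-0.5,0],"yaw": 0,"claw": 0},
    {"offset": [-1,-1,0],"yaw": 0,"claw": 0},
    {"offset": [-1,-1,0],"yaw": 0,"claw": 0},
  ],
)

```text
time: 1.6
ee_pos: [0.4281, -0.008, 0.2527]
tcp_rot: [-180.0, -0.0, 158.5]
wrist_force: [-0.5, 1.3, 0.1]
opening: 0.0854
grasp_force: 0.0
```

servo_tool(
  rows=[
    {"offset": [-0.4,-0.3,0],"yaw": 0.05,"claw": 0},
    {"offset": [-0.78,-0.62,0.2],"yaw": 0.1,"claw": 0},
    {"offset": [-0.78,-0.62,0.4],"yaw": 0.16,"claw": 0},
    {"offset": [-0.78,-0.62,0.6],"yaw": 0.22,"claw": 0},
    {"offset": [-0.78,-0.62,0.8],"yaw": 0.28,"claw": 0},
    {"offset": [-0.78,-0.62,1],"yaw": 0.34,"claw": 0},
    {"offset": [-0.78,-0.62,1],"yaw": 0.3817,"claw": 0},
    {"offset": [-0.78,-0.62,1],"yaw": 0.3817,"claw": 0},
  ],
)

```text
time: 2.6
ee_pos: [0.4774, -0.0908, 0.153]
tcp_rot: [-180.0, -0.0, 90.1]
wrist_force: [0.3, 0.2, -0.8]
opening: 0.0855
grasp_force: 0.0
```

servo_tool(
  rows=[
    {"offset": [-0.012,0.006,0.4],"yaw": 0,"claw": 0},
    {"offset": [-0.012,0.006,0.8],"yaw": 0,"claw": 0},
    {"offset": [-0.012,0.006,0.8],"yaw": 0,"claw": 0},
  ],
)

```text
time: 2.98
ee_pos: [0.4763, -0.0921, 0.0711]
tcp_rot: [-179.7, -0.1, 90.2]
wrist_force: [-1.1, 0.2, 0.2]
opening: 0.0853
grasp_force: 0.0
```

servo_tool(
  rows=[
    {"offset": [0,0,0.2],"yaw": 0,"claw": 0},
    {"offset": [0,0,0.3],"yaw": 0,"claw": 0},
    {"offset": [0,0,0.3],"yaw": 0,"claw": 0.3},
    {"offset": [0,0,0.3],"yaw": 0,"claw": 0.5},
    {"offset": [0,0,0.3],"yaw": 0,"claw": 0.6},
    {"offset": [0,0,0.3],"yaw": 0,"claw": 0.6},
    {"offset": [0,0,0.3],"yaw": 0,"claw": 0.6},
  ],
  squeeze=50,
)

```text
time: 3.85
ee_pos: [0.4787, -0.093, 0.0447]
tcp_rot: [179.9, 0.0, 90.0]
wrist_force: [0.3, 0.9, 6.0]
opening: 0.0467
grasp_force: 51.9
```

servo_tool(
  rows=[
    {"offset": [0,0,-0.2],"yaw": 0,"claw": 0.6},
    {"offset": [0,0,-0.5],"yaw": 0,"claw": 0.6},
    {"offset": [0,0,-1],"yaw": 0,"claw": 0.6},
    {"offset": [0,0,-1],"yaw": 0,"claw": 0.6},
  ],
)

```text
time: 4.35
ee_pos: [0.4795, -0.0932, 0.147]
tcp_rot: [179.7, 0.1, 90.0]
wrist_force: [0.8, -0.3, -4.0]
opening: 0.0468
grasp_force: 53.0
```

servo_tool(
  rows=[
    {"offset": [0.1,0,-0.3],"yaw": 0,"claw": 0.6},
    {"offset": [0.45,0,-0.65],"yaw": 0,"claw": 0.6},
    {"offset": [0.8,0,-0.65],"yaw": 0,"claw": 0.6},
    {"offset": [1,0,-0.65],"yaw": 0,"claw": 0.6},
  ],
)

```text
time: 4.85
ee_pos: [0.4776, 0.0084, 0.2073]
tcp_rot: [-179.9, -0.0, 90.0]
wrist_force: [-0.0, -0.3, -5.2]
opening: 0.0464
grasp_force: 53.2
```

servo_tool(
  rows=[
    {"offset": [0.35,0.1,0],"yaw": 0,"claw": 0.6},
    {"offset": [0.7,0.2,0],"yaw": 0,"claw": 0.6},
    {"offset": [1,0.2,0],"yaw": 0,"claw": 0.6},
  ],
)

```text
time: 5.22
ee_pos: [0.4978, 0.1083, 0.2065]
tcp_rot: [-179.9, 0.0, 90.0]
wrist_force: [0.5, 0.3, -4.1]
opening: 0.0466
grasp_force: 53.1
```

servo_tool(
  rows=[
    {"offset": [0.35,0.1,0],"yaw": 0,"claw": 0.6},
    {"offset": [0.7,0.3,0],"yaw": 0,"claw": 0.6},
    {"offset": [1,0.3,0],"yaw": 0,"claw": 0.6},
    {"offset": [1,0.3,0],"yaw": 0,"claw": 0.6},
  ],
)

```text
time: 5.72
ee_pos: [0.5274, 0.2087, 0.2061]
tcp_rot: [-179.8, 0.0, 90.1]
wrist_force: [0.5, -1.1, -3.5]
opening: 0.0465
grasp_force: 53.1
```

servo_tool(
  rows=[
    {"offset": [0.3,0.053,0.2],"yaw": 0,"claw": 0.6},
    {"offset": [0.405,0.053,0.4],"yaw": 0,"claw": 0.6},
    {"offset": [0.405,0.053,0.5],"yaw": 0,"claw": 0.6},
    {"offset": [0.405,0.053,0.5],"yaw": 0,"claw": 0.6},
    {"offset": [0.405,0.053,0.5],"yaw": 0,"claw": 0.6},
    {"offset": [0.405,0.053,0.5],"yaw": 0,"claw": 0.6},
  ],
)

```text
time: 6.48
ee_pos: [0.5336, 0.2473, 0.1593]
tcp_rot: [179.9, -0.0, 90.0]
wrist_force: [0.4, 0.4, -3.7]
opening: 0.0467
grasp_force: 53.1
```

servo_tool(
  rows=[
    {"offset": [0,0,0.1],"yaw": 0,"claw": 0.6},
    {"offset": [0,0,0.18],"yaw": 0,"claw": 0.6},
    {"offset": [0,0,0.22],"yaw": 0,"claw": 0.6},
    {"offset": [0,0,0.25],"yaw": 0,"claw": 0.6},
    {"offset": [0,0,0.28],"yaw": 0,"claw": 0.6},
    {"offset": [0,0,0.28],"yaw": 0,"claw": 0.6},
  ],
)

```text
time: 7.22
ee_pos: [0.5332, 0.2476, 0.1301]
tcp_rot: [-180.0, 0.0, 90.0]
wrist_force: [0.7, 0.2, -3.7]
opening: 0.0463
grasp_force: 53.1
```

servo_tool(
  rows=[
    {"offset": [0,0,0.02],"yaw": 0,"claw": 0.6},
    {"offset": [0,0,0.035],"yaw": 0,"claw": 0.6},
    {"offset": [0,0,0.045],"yaw": 0,"claw": 0.6},
    {"offset": [0,0,0.045],"yaw": 0,"claw": 0.6},
  ],
)

```text
time: 7.72
ee_pos: [0.5333, 0.2476, 0.1258]
tcp_rot: [180.0, -0.0, 90.0]
wrist_force: [0.2, 0.2, -3.9]
opening: 0.0467
grasp_force: 53.1
```

servo_tool(
  rows=[
    {"offset": [0,0,0.008],"yaw": 0,"claw": 0.6},
    {"offset": [0,0,0.015],"yaw": 0,"claw": 0.6},
    {"offset": [0,0,0.015],"yaw": 0,"claw": 0.6},
  ],
)

```text
time: 8.1
ee_pos: [0.5333, 0.2477, 0.1257]
tcp_rot: [179.9, -0.0, 90.0]
wrist_force: [-4.8, -3.0, 7.1]
opening: 0.0466
grasp_force: 54.4
```

servo_tool(
  rows=[
    {"offset": [0,0,-0.012],"yaw": 0,"claw": 0.6},
    {"offset": [0,0,-0.012],"yaw": 0,"claw": 0.3},
    {"offset": [0,0,-0.012],"yaw": 0,"claw": 0.1},
    {"offset": [0,0,-0.05],"yaw": 0,"claw": 0},
    {"offset": [0,0,-0.3],"yaw": 0,"claw": 0},
    {"offset": [0,0,-0.9],"yaw": 0,"claw": 0},
    {"offset": [0,0,-0.9],"yaw": 0,"claw": 0},
  ],
)

```text
time: 8.98
ee_pos: [0.5348, 0.2483, 0.2198]
tcp_rot: [179.6, -0.2, 90.0]
wrist_force: [0.2, 0.1, -0.6]
opening: 0.0857
grasp_force: 0.0
```

```bash
python3 - <<'E'
from h import *
s,_=snap('side');
cv2.imwrite('pics/c4.png',cv2.resize(s[95:215,215:320],None,fx=5,fy=5,interpolation=cv2.INTER_CUBIC)[:,:,::-1])
E
```

```text
(no output)
```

View pics/c4.png

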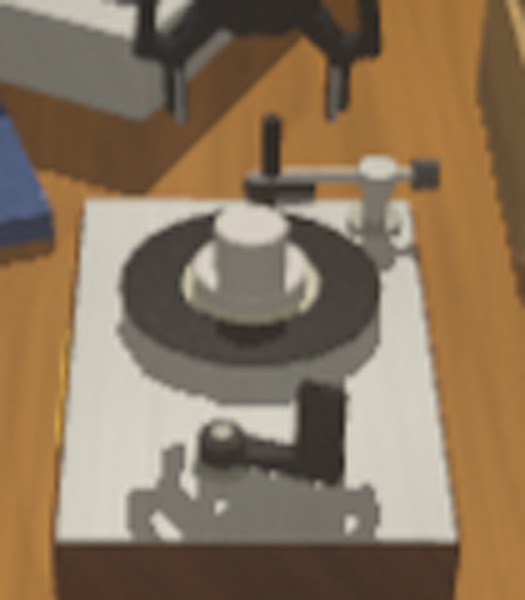

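The picture shows the weight sitting upright and centred on the label, with the gripper above it. The sweep post is at about (271,150). Next, the sweep arm.

servo_tool(
  rows=[
    {"offset": [0.5,0.07,0],"yaw": 0,"claw": 0.5},
    {"offset": [0.975,0.14,0],"yaw": 0,"claw": 0.5},
    {"offset": [0.975,0.14,0],"yaw": 0,"claw": 0.5},
    {"offset": [0.975,0.14,0.4],"yaw": 0,"claw": 0.5},
    {"offset": [0.975,0.14,0.7],"yaw": 0,"claw": 0.5},
    {"offset": [0.975,0.14,0.7],"yaw": 0,"claw": 0.5},
  ],
)

```text
time: 9.78
ee_pos: [0.546, 0.3437, 0.1412]
tcp_rot: [-179.7, 0.2, 90.0]
wrist_force: [0.5, -0.2, -0.3]
opening: 0.0425
grasp_force: 0.0
```

servo_tool(
  rows=[
    {"offset": [0,0,0],"yaw": 0,"claw": 0.7},
    {"offset": [0,0,0],"yaw": 0,"claw": 0.9},
    {"offset": [0,0,0],"yaw": 0,"claw": 0.9},
    {"offset": [0,0,0],"yaw": 0,"claw": 0.9},
  ],
  squeeze=20,
)

```text
time: 10.28
ee_pos: [0.5496, 0.3452, 0.1463]
tcp_rot: [179.7, -0.1, 89.9]
wrist_force: [9.6, 0.3, -1.3]
opening: 0.0132
grasp_force: 24.7
```

servo_tool(
  rows=[
    {"offset": [0,0.02,0],"yaw": 0,"claw": 0.9},
    {"offset": [-0.149,0.035,0],"yaw": 0,"claw": 0.9},
    {"offset": [-0.292,0.079,0],"yaw": 0,"claw": 0.9},
    {"offset": [-0.423,0.151,0],"yaw": 0,"claw": 0.9},
    {"offset": [-0.558,0.269,0],"yaw": 0,"claw": 0.9},
    {"offset": [-0.575,0.29,0],"yaw": 0,"claw": 0.9},
    {"offset": [-0.575,0.29,0],"yaw": 0,"claw": 0.9},
  ],
)

```text
time: 11.15
ee_pos: [0.5744, 0.2869, 0.1461]
tcp_rot: [-179.8, -0.0, 90.0]
wrist_force: [-15.6, -3.5, 12.8]
opening: 0.013
grasp_force: 26.1
```

servo_tool(
  rows=[
    {"offset": [0.01,-0.015,0],"yaw": 0,"claw": 0.9},
    {"offset": [0.01,-0.015,0],"yaw": 0,"claw": 0.7},
    {"offset": [0.01,-0.015,0],"yaw": 0,"claw": 0.6},
    {"offset": [0.01,-0.015,-0.2],"yaw": 0,"claw": 0.6},
    {"offset": [0,0,-0.7],"yaw": 0,"claw": 0.6},
    {"offset": [0,0,-0.75],"yaw": 0,"claw": 1},
    {"offset": [0,0,-0.75],"yaw": 0,"claw": 1},
  ],
)

```text
time: 12.02
ee_pos: [0.5765, 0.2877, 0.2192]
tcp_rot: [180.0, -0.0, 90.0]
wrist_force: [-0.2, 0.2, -0.8]
opening: 0.0005
grasp_force: 0.0
```

```bash
python3 - <<'E'
from h import *
s,_=snap('side');t,_=snap('top')
a=cv2.resize(s[95:215,215:320],None,fx=4,fy=4,interpolation=cv2.INTER_CUBIC)
b=cv2.resize(t[140:236,120:215],None,fx=4,fy=4,interpolation=cv2.INTER_CUBIC);b=cv2.copyMakeBorder(b,0,a.shape[0]-b.shape[0],0,0,cv2.BORDER_CONSTANT)
cv2.imwrite('pics/c5.png',np.hstack([a,b])[:,:,::-1]); o=get_obs();print(o['ee_pos'],o['q'])
E
```

```text
[0.57599371 0.2874719  0.21775891] [2.65230233e+01 1.78237861e+01 2.10368888e+01 9.33261651e+01
 5.81657327e-04 1.16530623e+02]
```

View pics/c5.png

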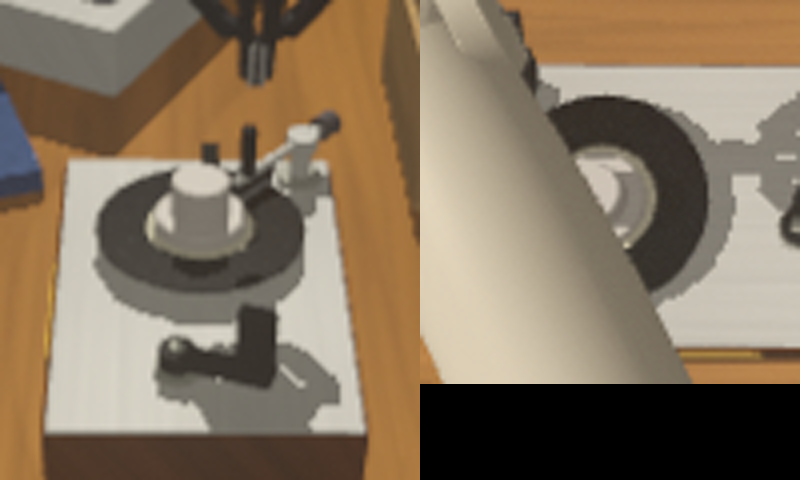

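The picture shows the sweep arm swung in over the record, with its post at about (250,150) beside the weight. Next I'll put the closed fingers behind the crank grip.

servo_tool(
  rows=[
    {"offset": [-0.4,-0.03,0],"yaw": 0,"claw": 1},
    {"offset": [-0.92,-0.06,0],"yaw": 0,"claw": 1},
    {"offset": [-0.92,-0.06,0],"yaw": 0,"claw": 1},
  ],
)

```text
time: 12.5
ee_pos: [0.5698, 0.1928, 0.2183]
tcp_rot: [-179.9, 0.1, 89.8]
wrist_force: [-0.0, -0.1, 1.6]
opening: -0.0001
grasp_force: 0.0
```

servo_tool(
  rows=[
    {"offset": [-0.45,0,0],"yaw": 0,"claw": 1},
    {"offset": [-0.915,0,0],"yaw": 0,"claw": 1},
    {"offset": [-0.915,0,0.1],"yaw": 0,"claw": 1},
    {"offset": [-0.915,0,0.5],"yaw": 0,"claw": 1},
    {"offset": [-0.915,0,0.815],"yaw": 0,"claw": 1},
    {"offset": [-0.915,0,0.815],"yaw": 0,"claw": 1},
    {"offset": [-0.915,0,0.815],"yaw": 0,"claw": 1},
  ],
)

```text
time: 13.38
ee_pos: [0.5704, 0.1048, 0.1386]
tcp_rot: [180.0, -0.0, 90.0]
wrist_force: [0.5, -0.6, 0.5]
opening: -0.0003
grasp_force: 0.0
```

servo_tool(
  rows=[
    {"offset": [-0.16,0.027,0],"yaw": 0,"claw": 1},
    {"offset": [-0.321,0.011,0],"yaw": 0,"claw": 1},
    {"offset": [-0.472,-0.045,0],"yaw": 0,"claw": 1},
    {"offset": [-0.604,-0.139,0],"yaw": 0,"claw": 1},
    {"offset": [-0.707,-0.264,0],"yaw": 0,"claw": 1},
    {"offset": [-0.774,-0.412,0],"yaw": 0,"claw": 1},
  ],
)

```text
time: 14.12
ee_pos: [0.5284, 0.0259, 0.1381]
tcp_rot: [179.9, 0.0, 90.0]
wrist_force: [5.0, 1.6, 0.2]
opening: 0.0005
grasp_force: 1.9
```

servo_tool(
  rows=[
    {"offset": [-0.027,-0.16,0],"yaw": 0,"claw": 1},
    {"offset": [-0.011,-0.321,0],"yaw": 0,"claw": 1},
    {"offset": [0.045,-0.472,0],"yaw": 0,"claw": 1},
    {"offset": [0.139,-0.604,0],"yaw": 0,"claw": 1},
    {"offset": [0.264,-0.707,0],"yaw": 0,"claw": 1},
    {"offset": [0.412,-0.774,0],"yaw": 0,"claw": 1},
  ],
)

```text
time: 14.88
ee_pos: [0.4509, 0.0687, 0.1378]
tcp_rot: [-180.0, 0.0, 90.0]
wrist_force: [1.5, -2.2, -0.3]
opening: -0.0002
grasp_force: 1.6
```

```bash
python3 - <<'E'
from h import *
s,_=snap('side');t,_=snap('top')
a=cv2.resize(s[95:215,215:320],None,fx=4,fy=4,interpolation=cv2.INTER_CUBIC)
b=cv2.resize(t[140:236,120:215],None,fx=4,fy=4,interpolation=cv2.INTER_CUBIC);b=cv2.copyMakeBorder(b,0,a.shape[0]-b.shape[0],0,0,cv2.BORDER_CONSTANT)
cv2.imwrite('pics/c6.png',np.hstack([a,b])[:,:,::-1])
E
```

```text
(no output)
```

View pics/c6.png

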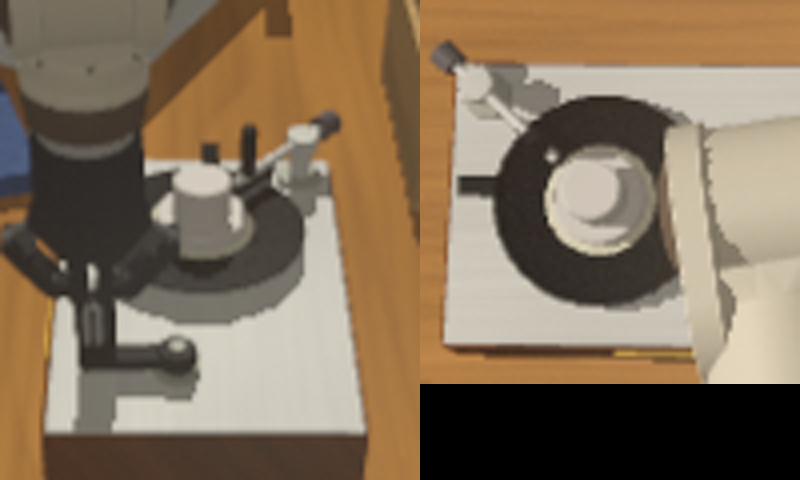

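The crank has turned, with its grip now pointing towards the robot. The weight and sweep arm are still in place, so I'm continuing.

servo_tool(
  rows=[
    {"offset": [0.16,-0.027,0],"yaw": 0,"claw": 1},
    {"offset": [0.321,-0.011,0],"yaw": 0,"claw": 1},
    {"offset": [0.472,0.045,0],"yaw": 0,"claw": 1},
    {"offset": [0.604,0.139,0],"yaw": 0,"claw": 1},
    {"offset": [0.707,0.264,0],"yaw": 0,"claw": 1},
    {"offset": [0.774,0.412,0],"yaw": 0,"claw": 1},
  ],
)

```text
time: 15.72
ee_pos: [0.4929, 0.1461, 0.1373]
tcp_rot: [-179.9, 0.0, 90.0]
wrist_force: [-4.4, -3.9, 0.4]
opening: 0.0003
grasp_force: 2.3
```

servo_tool(
  rows=[
    {"offset": [0.027,0.16,0],"yaw": 0,"claw": 1},
    {"offset": [0.011,0.321,0],"yaw": 0,"claw": 1},
    {"offset": [-0.045,0.472,0],"yaw": 0,"claw": 1},
    {"offset": [-0.139,0.604,0],"yaw": 0,"claw": 1},
    {"offset": [-0.264,0.707,0],"yaw": 0,"claw": 1},
    {"offset": [-0.412,0.774,0],"yaw": 0,"claw": 1},
  ],
)

```text
time: 16.48
ee_pos: [0.5709, 0.1033, 0.1378]
tcp_rot: [180.0, -0.0, 90.0]
wrist_force: [-2.2, 4.3, -0.6]
opening: -0.0003
grasp_force: 2.0
```

servo_tool(
  rows=[
    {"offset": [-0.16,0.027,0],"yaw": 0,"claw": 1},
    {"offset": [-0.321,0.011,0],"yaw": 0,"claw": 1},
    {"offset": [-0.472,-0.045,0],"yaw": 0,"claw": 1},
    {"offset": [-0.604,-0.139,0],"yaw": 0,"claw": 1},
    {"offset": [-0.707,-0.264,0],"yaw": 0,"claw": 1},
    {"offset": [-0.774,-0.412,0],"yaw": 0,"claw": 1},
  ],
)

```text
time: 17.23
ee_pos: [0.5285, 0.0259, 0.1381]
tcp_rot: [179.9, 0.0, 90.0]
wrist_force: [3.6, 2.7, -0.4]
opening: -0.0002
grasp_force: 1.9
```

servo_tool(
  rows=[
    {"offset": [-0.027,-0.16,0],"yaw": 0,"claw": 1},
    {"offset": [-0.011,-0.321,0],"yaw": 0,"claw": 1},
    {"offset": [0.045,-0.472,0],"yaw": 0,"claw": 1},
    {"offset": [0.139,-0.604,0],"yaw": 0,"claw": 1},
    {"offset": [0.264,-0.707,0],"yaw": 0,"claw": 1},
    {"offset": [0.412,-0.774,0],"yaw": 0,"claw": 1},
  ],
)

```text
time: 17.98
ee_pos: [0.4509, 0.0687, 0.1377]
tcp_rot: [-180.0, 0.0, 90.0]
wrist_force: [2.5, -3.2, 0.7]
opening: 0.0
grasp_force: 1.6
```

```bash
python3 - <<'E'
from h import *
a=np.load('/tmp/side.npz')['im'].astype(int)
s,_=snap('side'); d=np.abs(s.astype(int)-a).max(2); box=d[130:165,240:300]; print((box>40).sum(), (d[165:215,220:310]>40).sum())
E
```

```text
0 0
```

Same picture as one turn ago, so the crank follows. I'll do one more full turn plus a quarter.

servo_tool(
  rows=[
    {"offset": [0.16,-0.027,0],"yaw": 0,"claw": 1},
    {"offset": [0.321,-0.011,0],"yaw": 0,"claw": 1},
    {"offset": [0.472,0.045,0],"yaw": 0,"claw": 1},
    {"offset": [0.604,0.139,0],"yaw": 0,"claw": 1},
    {"offset": [0.707,0.264,0],"yaw": 0,"claw": 1},
    {"offset": [0.774,0.412,0],"yaw": 0,"claw": 1},
  ],
)

```text
time: 18.77
ee_pos: [0.493, 0.1462, 0.1373]
tcp_rot: [-179.9, -0.0, 90.0]
wrist_force: [-4.9, -4.0, 0.9]
opening: 0.0002
grasp_force: 2.3
```

servo_tool(
  rows=[
    {"offset": [0.027,0.16,0],"yaw": 0,"claw": 1},
    {"offset": [0.011,0.321,0],"yaw": 0,"claw": 1},
    {"offset": [-0.045,0.472,0],"yaw": 0,"claw": 1},
    {"offset": [-0.139,0.604,0],"yaw": 0,"claw": 1},
    {"offset": [-0.264,0.707,0],"yaw": 0,"claw": 1},
    {"offset": [-0.412,0.774,0],"yaw": 0,"claw": 1},
  ],
)

```text
time: 19.52
ee_pos: [0.5709, 0.1033, 0.1378]
tcp_rot: [180.0, -0.0, 90.0]
wrist_force: [-3.0, 4.3, 0.5]
opening: -0.0002
grasp_force: 1.9
```

servo_tool(
  rows=[
    {"offset": [-0.16,0.027,0],"yaw": 0,"claw": 1},
    {"offset": [-0.321,0.011,0],"yaw": 0,"claw": 1},
    {"offset": [-0.472,-0.045,0],"yaw": 0,"claw": 1},
    {"offset": [-0.604,-0.139,0],"yaw": 0,"claw": 1},
    {"offset": [-0.707,-0.264,0],"yaw": 0,"claw": 1},
    {"offset": [-0.774,-0.412,0],"yaw": 0,"claw": 1},
  ],
)

```text
time: 20.27
ee_pos: [0.5285, 0.0259, 0.1381]
tcp_rot: [179.9, 0.0, 90.0]
wrist_force: [4.2, 3.4, 0.7]
opening: -0.0002
grasp_force: 1.9
```

servo_tool(
  rows=[
    {"offset": [-0.027,-0.16,0],"yaw": 0,"claw": 1},
    {"offset": [-0.011,-0.321,0],"yaw": 0,"claw": 1},
    {"offset": [0.045,-0.472,0],"yaw": 0,"claw": 1},
    {"offset": [0.139,-0.604,0],"yaw": 0,"claw": 1},
    {"offset": [0.264,-0.707,0],"yaw": 0,"claw": 1},
    {"offset": [0.412,-0.774,0],"yaw": 0,"claw": 1},
  ],
)

```text
time: 21.02
ee_pos: [0.4509, 0.0687, 0.1378]
tcp_rot: [-180.0, 0.0, 90.0]
wrist_force: [2.6, -3.8, -0.7]
opening: -0.0
grasp_force: 1.6
```

servo_tool(
  rows=[
    {"offset": [0.16,-0.027,0],"yaw": 0,"claw": 1},
    {"offset": [0.321,-0.011,0],"yaw": 0,"claw": 1},
    {"offset": [0.472,0.045,0],"yaw": 0,"claw": 1},
    {"offset": [0.472,0.045,0],"yaw": 0,"claw": 1},
    {"offset": [0.45,0,0],"yaw": 0,"claw": 1},
    {"offset": [0.43,-0.04,0],"yaw": 0,"claw": 1},
    {"offset": [0.43,-0.04,-0.4],"yaw": 0,"claw": 1},
    {"offset": [0.43,-0.04,-0.8],"yaw": 0,"claw": 0.6},
    {"offset": [0.43,-0.04,-0.8],"yaw": 0,"claw": 0.6},
  ],
)

```text
time: 22.15
ee_pos: [0.4484, 0.1108, 0.2209]
tcp_rot: [179.7, -0.1, 90.0]
wrist_force: [-0.5, -0.8, -0.5]
opening: 0.0337
grasp_force: 0.0
```

servo_tool(
  rows=[
    {"offset": [0.4,0.3,0],"yaw": 0,"claw": 0.6},
    {"offset": [0.9,0.63,0],"yaw": 0,"claw": 0.6},
    {"offset": [0.9,0.63,0],"yaw": 0,"claw": 0.6},
  ],
)

```text
time: 22.52
ee_pos: [0.5113, 0.2029, 0.2148]
tcp_rot: [-179.8, 0.1, 90.1]
wrist_force: [-1.5, -0.7, 0.5]
opening: 0.0346
grasp_force: 0.0
```

servo_tool(
  rows=[
    {"offset": [0.4,0.3,0],"yaw": 0,"claw": 0.6},
    {"offset": [0.87,0.63,0],"yaw": 0,"claw": 0.6},
    {"offset": [0.87,0.63,0],"yaw": 0,"claw": 0.6},
    {"offset": [0.87,0.63,0.1],"yaw": 0,"claw": 0.6},
    {"offset": [0.87,0.63,0.45],"yaw": 0,"claw": 0.6},
    {"offset": [0.87,0.63,0.72],"yaw": 0,"claw": 0.6},
    {"offset": [0.87,0.63,0.72],"yaw": 0,"claw": 0.7},
    {"offset": [0.87,0.63,0.72],"yaw": 0,"claw": 0.9},
    {"offset": [0.87,0.63,0.72],"yaw": 0,"claw": 0.9},
    {"offset": [0.87,0.63,0.72],"yaw": 0,"claw": 0.9},
  ],
  squeeze=20,
)

```text
time: 23.78
ee_pos: [0.5734, 0.2871, 0.1472]
tcp_rot: [180.0, 0.0, 90.0]
wrist_force: [-4.0, -5.2, 1.7]
opening: 0.013
grasp_force: 22.5
```

servo_tool(
  rows=[
    {"offset": [0.14,-0.12,0],"yaw": 0,"claw": 0.9},
    {"offset": [0.28,-0.19,0],"yaw": 0,"claw": 0.9},
    {"offset": [0.42,-0.235,0],"yaw": 0,"claw": 0.9},
    {"offset": [0.57,-0.25,0],"yaw": 0,"claw": 0.9},
    {"offset": [0.6,-0.25,0],"yaw": 0,"claw": 0.9},
    {"offset": [0.6,-0.25,0],"yaw": 0,"claw": 0.9},
  ],
)

```text
time: 24.52
ee_pos: [0.5496, 0.3468, 0.1469]
tcp_rot: [179.8, 0.2, 89.9]
wrist_force: [4.6, -14.7, 7.3]
opening: 0.0135
grasp_force: 23.1
```

servo_tool(
  rows=[
    {"offset": [-0.03,0,0],"yaw": 0,"claw": 0.9},
    {"offset": [-0.03,0,0],"yaw": 0,"claw": 0.7},
    {"offset": [-0.03,0,0],"yaw": 0,"claw": 0.6},
    {"offset": [-0.03,0,-0.2],"yaw": 0,"claw": 0.6},
    {"offset": [-0.03,0,-0.72],"yaw": 0,"claw": 0.6},
    {"offset": [-0.4,-0.1,-0.72],"yaw": 0,"claw": 0},
    {"offset": [-0.95,-0.165,-0.72],"yaw": 0,"claw": 0},
    {"offset": [-1,-0.165,-0.72],"yaw": 0,"claw": 0},
    {"offset": [-1,-0.165,-0.72],"yaw": 0,"claw": 0},
  ],
)

```text
time: 25.65
ee_pos: [0.5321, 0.2481, 0.2178]
tcp_rot: [-180.0, -0.0, 90.0]
wrist_force: [-0.3, 0.2, -0.1]
opening: 0.0852
grasp_force: 0.0
```

```bash
python3 - <<'E'
from h import *
s,_=snap('side');t,_=snap('top')
o=get_obs();print(o['ee_pos'])
a=cv2.resize(s[95:384,150:390],None,fx=2,fy=2,interpolation=cv2.INTER_CUBIC)
cv2.imwrite('pics/c7.png',a[:,:,::-1])
E
```

```text
[0.53214749 0.24887167 0.21747145]
```

View pics/c7.png

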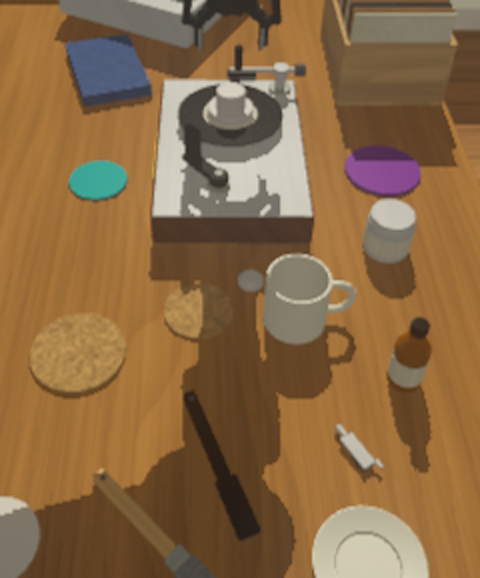

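The picture shows the sweep arm parked, the weight on the label, and the small coaster free at about (198,310). Measuring the coaster and picking up the weight.

servo_tool(
  rows=[
    {"offset": [0,0.01,0.4],"yaw": 0,"claw": 0},
    {"offset": [0,0.01,0.8],"yaw": 0,"claw": 0},
    {"offset": [0,0.01,0.91],"yaw": 0,"claw": 0},
    {"offset": [0,0.01,0.91],"yaw": 0,"claw": 0},
    {"offset": [0,0.01,0.91],"yaw": 0,"claw": 0.3},
    {"offset": [0,0.01,0.91],"yaw": 0,"claw": 0.6},
    {"offset": [0,0.01,0.91],"yaw": 0,"claw": 0.6},
    {"offset": [0,0.01,0.91],"yaw": 0,"claw": 0.6},
    {"offset": [0,0.01,0.91],"yaw": 0,"claw": 0.6},
  ],
  squeeze=60,
)

```text
time: 26.88
ee_pos: [0.534, 0.2483, 0.1286]
tcp_rot: [179.8, -0.1, 90.0]
wrist_force: [-0.1, 0.3, 5.7]
opening: 0.0461
grasp_force: 61.7
```

```bash
python3 - <<'E'
from m import *
for n,b in(('top',(250,190,292,230)),('side',(225,228,275,275))):
    im=np.load('/tmp/%s.npz'%n)['im']; im0=cv2.GaussianBlur(im,(0,0),1); hsv=cv2.cvtColor(im0,cv2.COLOR_RGB2HSV).astype(int)
    hue=hsv[...,0]; S=hsv[...,1]
    x=im[b[1]:b[3],b[0]:b[2]]
    for th in (135,140,145,150,155):
        c=blob(S<th,b,3); print(n,th,circ(world(n,cv2.convexHull(c),.005)),cv2.boundingRect(c))
    cv2.imwrite('/tmp/x_%s.png'%n,x)
    big=cv2.resize(x,None,fx=8,fy=8,interpolation=cv2.INTER_CUBIC); cv2.imwrite('pics/cc_%s.png'%n,big[:,:,::-1])
a=cv2.imread('pics/cc_top.png');b=cv2.imread('pics/cc_side.png');h=max(a.shape[0],b.shape[0]);f=lambda q:cv2.copyMakeBorder(q,0,h-q.shape[0],0,0,cv2.BORDER_CONSTANT)
cv2.imwrite('pics/c8.png',np.hstack([f(a),f(b)]))
E
```

```text
top 135 (array([ 0.4839, -0.0938]), np.float64(0.0398)) (259, 197, 20, 24)
top 140 (array([ 0.4839, -0.0975]), np.float64(0.0472)) (258, 195, 27, 27)
top 145 (array([ 0.4896, -0.0782]), np.float64(0.0665)) (250, 190, 36, 33)
top 150 (array([ 0.491 , -0.0726]), np.float64(0.0787)) (250, 190, 36, 39)
top 155 (array([ 0.4901, -0.0893]), np.float64(0.0878)) (250, 190, 42, 40)
side 135 (array([ 0.5588, -0.0468]), np.float64(0.0266)) (268, 228, 7, 14)
side 140 (array([ 0.5572, -0.046 ]), np.float64(0.0266)) (267, 228, 8, 14)
side 145 (array([ 0.4813, -0.0998]), np.float64(0.0457)) (233, 237, 33, 26)
side 150 (array([ 0.482, -0.099]), np.float64(0.049)) (232, 236, 35, 28)
side 155 (array([ 0.4836, -0.0668]), np.float64(0.0784)) (227, 228, 48, 37)
```

View pics/c8.png

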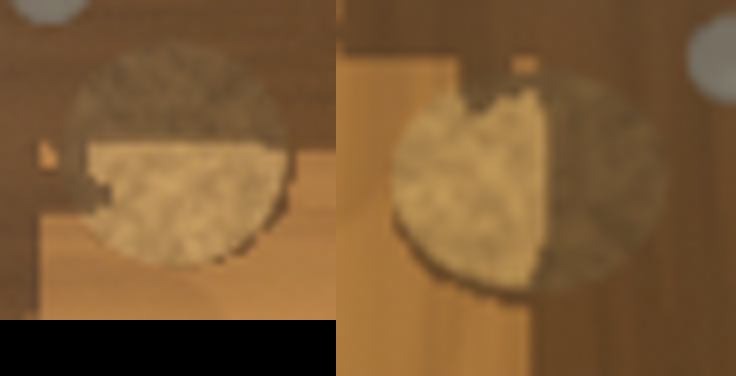

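The crops show the coaster's circle centred near (179,152) in the top crop and (194,179) in the side crop, partly in shadow.

```bash
python3 - <<'E'
from h import *
print(onz('top',np.array([271.97,258,286]),np.array([208.6,208.6,208.6]),.005),onz('side',248.75,249.95,.005),get_obs()['ee_pos'])
E
```

```text
[[ 0.48270351 -0.10278161  0.005     ]
 [ 0.48279255 -0.05546099  0.005     ]
 [ 0.48261407 -0.15030948  0.005     ]] [ 0.4801377  -0.10258063  0.005     ] [0.53397942 0.24826345 0.12860193]
```

servo_tool(
  rows=[
    {"offset": [0,0,-0.06],"yaw": 0,"claw": 0.6},
    {"offset": [0,0,-0.15],"yaw": 0,"claw": 0.6},
    {"offset": [0,0,-0.5],"yaw": 0,"claw": 0.6},
    {"offset": [0,0,-0.9],"yaw": 0,"claw": 0.6},
    {"offset": [0,0,-0.9],"yaw": 0,"claw": 0.6},
  ],
)

```text
time: 27.5
ee_pos: [0.5342, 0.2484, 0.2206]
tcp_rot: [179.7, -0.1, 90.0]
wrist_force: [-0.1, 0.8, -3.4]
opening: 0.0463
grasp_force: 63.0
```

servo_tool(
  rows=[
    {"offset": [-0.35,-0.06,0],"yaw": 0,"claw": 0.6},
    {"offset": [-0.75,-0.17,0],"yaw": 0,"claw": 0.6},
    {"offset": [-1,-0.17,0],"yaw": 0,"claw": 0.6},
  ],
)

```text
time: 27.88
ee_pos: [0.5152, 0.1464, 0.2158]
tcp_rot: [-179.9, 0.0, 90.0]
wrist_force: [0.4, 0.6, -3.1]
opening: 0.0462
grasp_force: 63.0
```

servo_tool(
  rows=[
    {"offset": [-0.35,-0.06,0],"yaw": 0,"claw": 0.6},
    {"offset": [-0.75,-0.17,0],"yaw": 0,"claw": 0.6},
    {"offset": [-1,-0.17,0],"yaw": 0,"claw": 0.6},
  ],
)

```text
time: 28.25
ee_pos: [0.4981, 0.0464, 0.2159]
tcp_rot: [-179.9, 0.0, 89.9]
wrist_force: [0.4, -0.2, -3.7]
opening: 0.0464
grasp_force: 63.0
```

servo_tool(
  rows=[
    {"offset": [-0.35,-0.06,0],"yaw": 0,"claw": 0.6},
    {"offset": [-0.75,-0.17,0],"yaw": 0,"claw": 0.6},
    {"offset": [-1,-0.17,0],"yaw": 0,"claw": 0.6},
  ],
)

```text
time: 28.62
ee_pos: [0.4811, -0.0535, 0.2158]
tcp_rot: [-179.9, 0.0, 89.9]
wrist_force: [-0.2, 0.4, -3.1]
opening: 0.0461
grasp_force: 63.0
```

servo_tool(
  rows=[
    {"offset": [-0.25,-0.02,0.1],"yaw": 0,"claw": 0.6},
    {"offset": [-0.51,-0.02,0.3],"yaw": 0,"claw": 0.6},
    {"offset": [-0.51,-0.02,0.7],"yaw": 0,"claw": 0.6},
    {"offset": [-0.51,-0.02,1],"yaw": 0,"claw": 0.6},
    {"offset": [-0.51,-0.02,1],"yaw": 0,"claw": 0.6},
  ],
)

```text
time: 29.25
ee_pos: [0.4782, -0.1027, 0.1138]
tcp_rot: [-179.7, -0.1, 90.0]
wrist_force: [-1.4, 0.3, -3.7]
opening: 0.0464
grasp_force: 63.0
```

servo_tool(
  rows=[
    {"offset": [0,0,0.3],"yaw": 0,"claw": 0.6},
    {"offset": [0,0,0.52],"yaw": 0,"claw": 0.6},
    {"offset": [0,0,0.6],"yaw": 0,"claw": 0.6},
    {"offset": [0,0,0.62],"yaw": 0,"claw": 0.6},
    {"offset": [0,0,0.62],"yaw": 0,"claw": 0.6},
    {"offset": [0,0,0.62],"yaw": 0,"claw": 0.6},
  ],
)

```text
time: 30.0
ee_pos: [0.4806, -0.1032, 0.0557]
tcp_rot: [179.9, 0.0, 90.0]
wrist_force: [-0.3, 0.6, -3.6]
opening: 0.0463
grasp_force: 63.3
```

servo_tool(
  rows=[
    {"offset": [0,0.005,0.03],"yaw": 0,"claw": 0.6},
    {"offset": [0,0.005,0.06],"yaw": 0,"claw": 0.6},
    {"offset": [0,0.005,0.08],"yaw": 0,"claw": 0.6},
    {"offset": [0,0.005,0.08],"yaw": 0,"claw": 0.6},
    {"offset": [0,0.005,0.08],"yaw": 0,"claw": 0.6},
  ],
)

```text
time: 30.62
ee_pos: [0.4805, -0.1031, 0.0476]
tcp_rot: [180.0, 0.0, 90.0]
wrist_force: [-5.2, 1.0, 6.0]
opening: 0.0464
grasp_force: 64.0
```

Contact. Release, rise, and look.

servo_tool(
  rows=[
    {"offset": [0,0,-0.01],"yaw": 0,"claw": 0.6},
    {"offset": [0,0,-0.01],"yaw": 0,"claw": 0.3},
    {"offset": [0,0,-0.02],"yaw": 0,"claw": 0},
    {"offset": [0,0,-0.1],"yaw": 0,"claw": 0},
    {"offset": [0,0,-0.5],"yaw": 0,"claw": 0},
    {"offset": [0,0,-1],"yaw": 0,"claw": 0},
    {"offset": [0,0,-1],"yaw": 0,"claw": 0},
  ],
)

```text
time: 31.5
ee_pos: [0.4825, -0.1035, 0.1514]
tcp_rot: [179.6, 0.1, 90.0]
wrist_force: [0.7, -0.2, -0.9]
opening: 0.0854
grasp_force: 0.0
```

servo_tool(
  rows=[
    {"offset": [0,0,-0.5],"yaw": 0,"claw": 0},
    {"offset": [0.4,-0.3,-1],"yaw": 0,"claw": 0},
    {"offset": [0.9,-0.9,-1],"yaw": 0,"claw": 0},
    {"offset": [1,-1,-1],"yaw": 0,"claw": 0},
  ],
)

```text
time: 32.0
ee_pos: [0.3791, -0.002, 0.2473]
tcp_rot: [179.9, -0.0, 90.0]
wrist_force: [-0.0, 0.8, -0.5]
opening: 0.0853
grasp_force: 0.0
```

```bash
python3 - <<'E'
from m import *
s,_=snap('side');t,_=snap('top')
o=get_obs();print(o['ee_pos'])
a=cv2.resize(t[140:250,250:392],None,fx=4,fy=4,interpolation=cv2.INTER_CUBIC)
b=cv2.resize(s[215:384,190:345],None,fx=2.6,fy=2.6,interpolation=cv2.INTER_CUBIC)[:,:230*2]
b=b[:440] ; b=cv2.copyMakeBorder(b,0,440-b.shape[0],0,0,cv2.BORDER_CONSTANT)
a=cv2.resize(a,(397*1,int(a.shape[0]*397/a.shape[1])));a=cv2.copyMakeBorder(a,0,440-a.shape[0],0,0,cv2.BORDER_CONSTANT)
cv2.imwrite('pics/c9.png',np.hstack([a,b])[:,:,::-1])
for n,im,B in(('top',t,dict(wand=(308,185,370,218),br=(340,200,388,248))),('side',s,dict(wand=(236,285,284,365),br=(190,325,262,384)))):
    hsv=cv2.cvtColor(im,cv2.COLOR_RGB2HSV).astype(int); S,V=hsv[...,1],hsv[...,2]
    c=blob(V<95,B['wand']);print(n,'wand',rect(world(n,c,.010)))
    c=blob((S<120)&(S>0)|(V>190),B['br']);print(n,'br',rect(world(n,c,.010)))
E
```

```text
[ 0.3788616  -0.00157969  0.24742217]
top wand (array([ 503.9, -328.2]), array([ 25.8, 190.9]), 21.6)
top br (array([ 450.6, -423.4]), array([ 28.2, 129.1]), 43.9)
side wand (array([ 501.6, -327.8]), array([ 30.6, 194.2]), 21.0)
side br (array([ 470.3, -446.2]), array([28.2, 51.7]), 45.7)
```

View pics/c9.png

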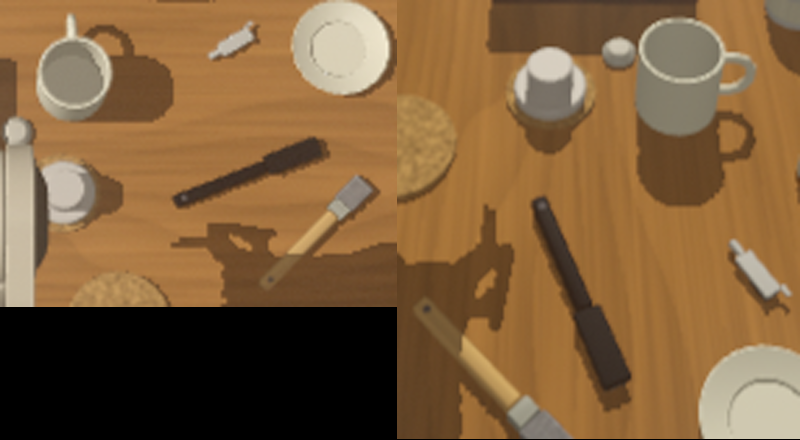

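The picture shows the weight upright in the middle of the small coaster. Both brushes are where they were: the wand from (180,200) to (320,148), the dust brush from (268,280) to (370,185). Going to the wand.

servo_tool(
  rows=[
    {"offset": [-0.4,0.2,0],"yaw": 0,"claw": 0.3},
    {"offset": [-0.9,0.46,0],"yaw": 0,"claw": 0.3},
    {"offset": [-1,0.46,0],"yaw": 0,"claw": 0.3},
  ],
)

```text
time: 32.48
ee_pos: [0.4276, -0.1056, 0.2454]
tcp_rot: [-179.9, 0.0, 89.8]
wrist_force: [0.1, 0.9, -0.2]
opening: 0.06
grasp_force: 0.0
```

servo_tool(
  rows=[
    {"offset": [-0.4,0.2,0],"yaw": 0,"claw": 0.3},
    {"offset": [-0.9,0.46,0],"yaw": 0,"claw": 0.3},
    {"offset": [-1,0.46,0],"yaw": 0,"claw": 0.3},
  ],
)

```text
time: 32.85
ee_pos: [0.4733, -0.2053, 0.2451]
tcp_rot: [-179.9, -0.0, 89.9]
wrist_force: [0.2, 1.0, 0.1]
opening: 0.0596
grasp_force: 0.0
```

servo_tool(
  rows=[
    {"offset": [-0.4,0.2,0],"yaw": 0,"claw": 0.3},
    {"offset": [-0.9,0.46,0],"yaw": 0,"claw": 0.3},
    {"offset": [-1,0.46,0],"yaw": 0,"claw": 0.3},
  ],
)

```text
time: 33.22
ee_pos: [0.5191, -0.3048, 0.2446]
tcp_rot: [-179.9, -0.1, 89.9]
wrist_force: [-1.1, 0.7, -0.1]
opening: 0.0598
grasp_force: 0.0
```

servo_tool(
  rows=[
    {"offset": [-0.3,0,0],"yaw": 0.058,"claw": 0.3},
    {"offset": [-0.64,0,0.1],"yaw": 0.116,"claw": 0.3},
    {"offset": [-0.64,0,0.2],"yaw": 0.174,"claw": 0.3},
    {"offset": [-0.64,0,0.3],"yaw": 0.232,"claw": 0.3},
    {"offset": [-0.64,0,0.4],"yaw": 0.29,"claw": 0.3},
    {"offset": [-0.64,0,0.5],"yaw": 0.348,"claw": 0.3},
    {"offset": [-0.64,0,0.6],"yaw": 0.406,"claw": 0.3},
    {"offset": [-0.64,0,0.7],"yaw": 0.464,"claw": 0.3},
    {"offset": [-0.64,0,0.8],"yaw": 0.522,"claw": 0.3},
    {"offset": [-0.64,0,0.9],"yaw": 0.58,"claw": 0.3},
    {"offset": [-0.64,0,1],"yaw": 0.638,"claw": 0.3},
    {"offset": [-0.64,0,1],"yaw": 0.69,"claw": 0.3},
  ],
)

```text
time: 34.72
ee_pos: [0.5179, -0.3657, 0.1462]
tcp_rot: [-180.0, 0.1, -34.5]
wrist_force: [-0.6, -0.1, -0.2]
opening: 0.0599
grasp_force: 0.0
```

servo_tool(
  rows=[
    {"offset": [0,0,0],"yaw": 0.055,"claw": 0.3},
    {"offset": [0,0,0],"yaw": 0.11,"claw": 0.3},
    {"offset": [0,0,0],"yaw": 0.165,"claw": 0.3},
    {"offset": [0,0,0],"yaw": 0.1917,"claw": 0.3},
    {"offset": [0,0,0],"yaw": 0.1917,"claw": 0.3},
  ],
)

```text
time: 35.35
ee_pos: [0.4178, -0.4532, 0.147]
tcp_rot: [-173.2, 1.0, -50.2]
wrist_force: [-0.6, -0.3, 0.2]
opening: 0.0599
grasp_force: 0.0
```

```bash
python3 -c "
from h import *
print(get_obs())"
```

```text
{'time': 35.35, 'q': array([-50.22959791,  14.13460333,   8.50718279,  85.33591052,
         6.8078197 , 179.96011489]), 'qd': array([-1.68419717e+01, -3.67088688e+00, -4.65771835e+00,  1.18898413e-02,
        2.84017396e+00, -7.88326795e-02]), 'joint_efforts': array([ 2.14099489e+00, -6.18469405e+01,  4.72642815e+01,  2.41583968e-01,
        3.96582261e-01,  2.85646202e-03]), 'ee_pos': array([ 0.41777692, -0.45322428,  0.14704589]), 'tcp_rot': array([-173.191516  ,    0.95860287,  -50.18998847]), 'wrist_force': array([-0.64103338, -0.31094286,  0.22939535]), 'torque': array([-0.01684376,  0.0917356 , -0.06688278]), 'grasp_force': 0.0, 'opening': 0.05988355261297062}
```

servo_tool(
  rows=[
    {"offset": [0,0,-0.2],"yaw": -0.05,"claw": 0.3},
    {"offset": [0,0,-0.2],"yaw": -0.1,"claw": 0.3},
    {"offset": [0,0,-0.2],"yaw": -0.15,"claw": 0.3},
    {"offset": [0,0,-0.2],"yaw": -0.2,"claw": 0.3},
    {"offset": [0,0,-0.2],"yaw": -0.25,"claw": 0.3},
    {"offset": [0,0,-0.2],"yaw": -0.3,"claw": 0.3},
    {"offset": [0,0,-0.2],"yaw": -0.35,"claw": 0.3},
    {"offset": [0,0,-0.2],"yaw": -0.4,"claw": 0.3},
    {"offset": [0,0,-0.2],"yaw": -0.4,"claw": 0.3},
    {"offset": [0,0,-0.2],"yaw": -0.4,"claw": 0.3},
    {"offset": [0,0,-0.2],"yaw": -0.4,"claw": 0.3},
  ],
)

```text
time: 36.72
ee_pos: [0.4169, -0.4552, 0.1667]
tcp_rot: [-177.0, -6.2, 21.5]
wrist_force: [-0.5, 0.1, -0.7]
opening: 0.0599
grasp_force: 0.0
```

servo_tool(
  rows=[
    {"offset": [0,0,-0.2],"yaw": -0.055,"claw": 0.3},
    {"offset": [0,0,-0.4],"yaw": -0.11,"claw": 0.3},
    {"offset": [0,0,-0.5],"yaw": -0.165,"claw": 0.3},
    {"offset": [0,0,-0.5],"yaw": -0.22,"claw": 0.3},
    {"offset": [0,0,-0.5],"yaw": -0.275,"claw": 0.3},
    {"offset": [0,0,-0.5],"yaw": -0.33,"claw": 0.3},
    {"offset": [0,0,-0.5],"yaw": -0.385,"claw": 0.3},
    {"offset": [0,0,-0.5],"yaw": -0.44,"claw": 0.3},
    {"offset": [0,0,-0.5],"yaw": -0.495,"claw": 0.3},
    {"offset": [0,0,-0.5],"yaw": -0.55,"claw": 0.3},
    {"offset": [0,0,-0.5],"yaw": -0.605,"claw": 0.3},
    {"offset": [0,0,-0.5],"yaw": -0.66,"claw": 0.3},
  ],
)

```text
time: 38.22
ee_pos: [0.413, -0.4597, 0.2162]
tcp_rot: [173.2, 0.4, 140.8]
wrist_force: [0.2, 0.4, 0.4]
opening: 0.0599
grasp_force: 0.0
```

servo_tool(
  rows=[
    {"offset": [0,0,0],"yaw": -0.055,"claw": 0.3},
    {"offset": [0,0,0],"yaw": -0.11,"claw": 0.3},
    {"offset": [0,0,0],"yaw": -0.165,"claw": 0.3},
    {"offset": [0,0,0],"yaw": -0.22,"claw": 0.3},
    {"offset": [0,0,0],"yaw": -0.275,"claw": 0.3},
    {"offset": [0,0,0],"yaw": -0.33,"claw": 0.3},
    {"offset": [0,0,0],"yaw": -0.385,"claw": 0.3},
    {"offset": [0,0,0],"yaw": -0.44,"claw": 0.3},
    {"offset": [0,0,0],"yaw": -0.495,"claw": 0.3},
    {"offset": [0,0,0],"yaw": -0.55,"claw": 0.3},
    {"offset": [0,0,0],"yaw": -0.605,"claw": 0.3},
    {"offset": [0,0,0],"yaw": -0.66,"claw": 0.3},
  ],
)

```text
time: 39.72
ee_pos: [0.413, -0.4597, 0.2162]
tcp_rot: [-176.4, 5.8, -100.2]
wrist_force: [-0.1, -0.5, 0.1]
opening: 0.0597
grasp_force: 0.0
```

```bash
cat >> h.py <<'E'
def st():
    o=get_obs(); M=R.from_euler('xyz',o['tcp_rot'],degrees=True).as_matrix()
    print('t',o['time'],'p',o['ee_pos'].round(4),'rot',o['tcp_rot'].round(1),'q',o['q'].round(1),'tz',M[:,2].round(3),'F',o['wrist_force'].round(1))
E
python3 -c "
from h import *
st()"
```

```text
t 39.725 p [ 0.413  -0.4597  0.2162] rot [-176.4    5.8 -100.2] q [ -50.9   14.8   17.    93.2    6.8 -130.7] tz [ 0.08   0.088 -0.993] F [-0.1 -0.5  0.1]
```

servo_tool(
  rows=[
    {"offset": [0,0,0],"yaw": -0.055,"claw": 0.3},
    {"offset": [0,0,0],"yaw": -0.11,"claw": 0.3},
    {"offset": [0,0,0],"yaw": -0.165,"claw": 0.3},
    {"offset": [0,0,0],"yaw": -0.22,"claw": 0.3},
    {"offset": [0,0,0],"yaw": -0.27,"claw": 0.3},
    {"offset": [0,0,0],"yaw": -0.33,"claw": 0.3},
    {"offset": [0,0,0],"yaw": -0.38,"claw": 0.3},
    {"offset": [0,0,0],"yaw": -0.38,"claw": 0.3},
  ],
)

```text
time: 40.72
ee_pos: [0.4769, -0.3852, 0.2164]
tcp_rot: [-176.7, -1.0, -40.5]
wrist_force: [0.2, -0.8, -0.3]
opening: 0.0598
grasp_force: 0.0
```

```bash
python3 -c "
from h import *
st()"
```

```text
t 40.725 p [ 0.4769 -0.3852  0.2164] rot [-176.7   -1.   -40.5] q [ -40.3   12.2   14.    90.9    3.3 -179.9] tz [ 0.05   0.033 -0.998] F [ 0.2 -0.8 -0.3]
```

servo_tool(
  rows=[
    {"offset": [0,0,0],"yaw": -0.05,"claw": 0.3},
    {"offset": [0,0,0],"yaw": -0.1,"claw": 0.3},
    {"offset": [0,0,0],"yaw": -0.1,"claw": 0.3},
    {"offset": [0,0,0],"yaw": -0.1,"claw": 0.3},
  ],
)

```text
time: 41.22
ee_pos: [0.5272, -0.2966, 0.2163]
tcp_rot: [-180.0, -1.7, -29.5]
wrist_force: [-0.8, -0.5, 0.5]
opening: 0.0597
grasp_force: 0.0
```

```bash
python3 -c "
from h import *
st()"
```

```text
t 41.225 p [ 0.5272 -0.2966  0.2163] rot [-180.    -1.7  -29.5] q [ -29.4   10.3   11.8   89.8    0.  -179.9] tz [ 0.027 -0.014 -1.   ] F [-0.8 -0.5  0.5]
```

servo_tool(
  rows=[
    {"offset": [0,0,0],"yaw": 0.055,"claw": 0.3},
    {"offset": [0,0,0],"yaw": 0.11,"claw": 0.3},
    {"offset": [0,0,0],"yaw": 0.165,"claw": 0.3},
    {"offset": [0,0,0],"yaw": 0.22,"claw": 0.3},
    {"offset": [0,0,0],"yaw": 0.275,"claw": 0.3},
    {"offset": [0,0,0],"yaw": 0.33,"claw": 0.3},
    {"offset": [0,0,0],"yaw": 0.385,"claw": 0.3},
    {"offset": [0,0,0],"yaw": 0.44,"claw": 0.3},
    {"offset": [0,0,0],"yaw": 0.495,"claw": 0.3},
    {"offset": [0,0,0],"yaw": 0.55,"claw": 0.3},
    {"offset": [0,0,0],"yaw": 0.608,"claw": 0.3},
    {"offset": [0,0,0],"yaw": 0.608,"claw": 0.3},
  ],
)

```text
time: 42.72
ee_pos: [0.5265, -0.298, 0.2162]
tcp_rot: [-178.4, 0.6, -138.9]
wrist_force: [0.1, -0.5, -0.2]
opening: 0.0598
grasp_force: 0.0
```

servo_tool(
  rows=[
    {"offset": [0,0,0],"yaw": 0.055,"claw": 0.3},
    {"offset": [0,0,0],"yaw": 0.11,"claw": 0.3},
    {"offset": [0,0,0],"yaw": 0.165,"claw": 0.3},
    {"offset": [0,0,0],"yaw": 0.22,"claw": 0.3},
    {"offset": [0,0,0],"yaw": 0.275,"claw": 0.3},
    {"offset": [0,0,0],"yaw": 0.33,"claw": 0.3},
    {"offset": [0,0,0],"yaw": 0.385,"claw": 0.3},
    {"offset": [0,0,0],"yaw": 0.44,"claw": 0.3},
    {"offset": [0,0,0],"yaw": 0.495,"claw": 0.3},
    {"offset": [0,0,0],"yaw": 0.55,"claw": 0.3},
    {"offset": [0,0,0],"yaw": 0.608,"claw": 0.3},
    {"offset": [0,0,0],"yaw": 0.608,"claw": 0.3},
  ],
)

```text
time: 44.22
ee_pos: [0.5268, -0.2976, 0.2163]
tcp_rot: [178.9, 1.4, 111.9]
wrist_force: [0.1, 0.7, -0.9]
opening: 0.0597
grasp_force: 0.0
```

```bash
cat >> h.py <<'E'
def go(x,y,z,yaw=None):
    "offset (fractions) along the tool axes to a world TCP target"
    o=get_obs(); M=R.from_euler('xyz',o['tcp_rot'],degrees=True).as_matrix()
    print('to',(x,y,z),((np.array([x,y,z])-o['ee_pos'])@M/.1).round(3), 'yaw frac', None if yaw is None else round(((o['tcp_rot'][2]-yaw+180)%360-180)/180,4))
E
python3 -c "
from h import *
st(); go(.517,-.3653,.12,111.3)
t,_=snap('top'); hsv=cv2.cvtColor(t,cv2.COLOR_RGB2HSV).astype(int); S,V=hsv[...,1],hsv[...,2]
c=blob(V<95,(308,185,370,218));print('wand',rect(world('top',c,.010)))
"
```

```text
t 44.225 p [ 0.5268 -0.2976  0.2163] rot [178.9   1.4 111.9] q [-29.5  10.3  11.8  89.8  -0.   38.7] tz [ 0.026 -0.015 -1.   ] F [ 0.1  0.7 -0.9]
to (0.517, -0.3653, 0.12) [-0.569 -0.361  0.97 ] yaw frac 0.0031Traceback (most recent call last):
  File "<string>", line 5, in <module>
    c=blob(V<95,(308,185,370,218));print('wand',rect(world('top',c,.010)))
  File "h.py", line 21, in blob
    return max(cs,key=cv2.contourArea)
ValueError: max() iterable argument is empty
```

servo_tool(
  rows=[
    {"offset": [-0.3,-0.2,0.2],"yaw": 0.003,"claw": 0.3},
    {"offset": [-0.569,-0.361,0.6],"yaw": 0.003,"claw": 0.3},
    {"offset": [-0.569,-0.361,0.97],"yaw": 0.003,"claw": 0.3},
    {"offset": [-0.569,-0.361,0.97],"yaw": 0.003,"claw": 0.3},
    {"offset": [-0.569,-0.361,0.97],"yaw": 0.003,"claw": 0.3},
  ],
)

```text
time: 44.9
ee_pos: [0.5174, -0.365, 0.1218]
tcp_rot: [178.9, 1.4, 111.3]
wrist_force: [0.7, 0.2, 0.3]
opening: 0.0597
grasp_force: 0.0
```

```bash
python3 -c "
from h import *
st(); go(.517,-.3653,.03,111.3)
s,_=snap('side'); cv2.imwrite('pics/c10.png',cv2.resize(s[230:384,180:340],None,fx=3.5,fy=3.5,interpolation=cv2.INTER_CUBIC)[:,:,::-1])
"
```

```text
t 44.9 p [ 0.5174 -0.365   0.1218] rot [178.9   1.4 111.3] q [-35.3  14.    5.7  79.9   0.2  33.5] tz [ 0.028 -0.016 -0.999] F [0.7 0.2 0.3]
to (0.517, -0.3653, 0.03) [ 0.022 -0.023  0.917] yaw frac -0.0003
```

View pics/c10.png

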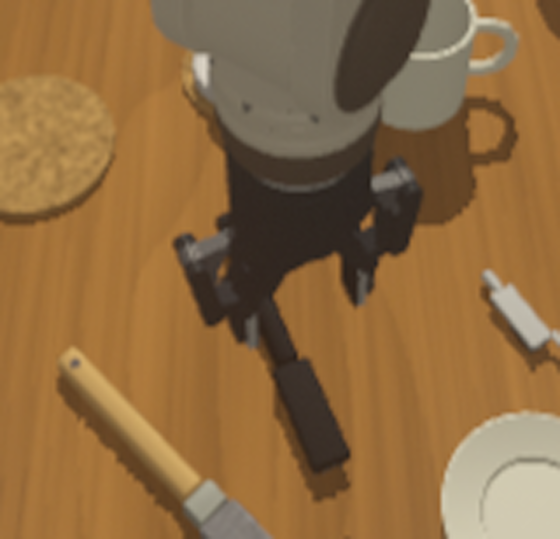

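The fingers straddle the wand's pad from above and are aligned with it. Lowering and gripping.

servo_tool(
  rows=[
    {"offset": [0.02,-0.02,0.4],"yaw": 0,"claw": 0.3},
    {"offset": [0.02,-0.02,0.8],"yaw": 0,"claw": 0.4},
    {"offset": [0.02,-0.02,0.91],"yaw": 0,"claw": 0.5},
    {"offset": [0.02,-0.02,0.91],"yaw": 0,"claw": 0.6},
    {"offset": [0.02,-0.02,0.91],"yaw": 0,"claw": 0.75},
    {"offset": [0.02,-0.02,0.91],"yaw": 0,"claw": 0.85},
    {"offset": [0.02,-0.02,0.91],"yaw": 0,"claw": 0.85},
    {"offset": [0.02,-0.02,0.91],"yaw": 0,"claw": 0.85},
  ],
  squeeze=40,
)

```text
time: 45.95
ee_pos: [0.5179, -0.3659, 0.0311]
tcp_rot: [178.8, 1.5, 111.1]
wrist_force: [2.0, -0.3, 8.0]
opening: 0.0246
grasp_force: 41.9
```

servo_tool(
  rows=[
    {"offset": [0,0,-0.2],"yaw": 0,"claw": 0.85},
    {"offset": [0,0,-0.6],"yaw": 0,"claw": 0.85},
    {"offset": [0,0,-1],"yaw": 0,"claw": 0.85},
    {"offset": [0,0,-1],"yaw": 0,"claw": 0.85},
  ],
)

```text
time: 46.45
ee_pos: [0.5155, -0.3646, 0.1343]
tcp_rot: [178.7, 1.7, 111.1]
wrist_force: [1.0, -1.0, -1.4]
opening: 0.0242
grasp_force: 41.2
```

servo_tool(
  rows=[
    {"offset": [0.2,0,-0.4],"yaw": 0,"claw": 0.85},
    {"offset": [0.5,0.04,-0.8],"yaw": 0,"claw": 0.85},
    {"offset": [0.9,0.08,-0.8],"yaw": 0,"claw": 0.85},
    {"offset": [0.9,0.08,-0.8],"yaw": 0,"claw": 0.85},
  ],
)

```text
time: 46.95
ee_pos: [0.4866, -0.2738, 0.2079]
tcp_rot: [178.9, 1.4, 111.2]
wrist_force: [-0.8, 1.0, -1.3]
opening: 0.0245
grasp_force: 41.2
```

servo_tool(
  rows=[
    {"offset": [0.4,0.04,0],"yaw": 0,"claw": 0.85},
    {"offset": [0.9,0.08,0],"yaw": 0,"claw": 0.85},
    {"offset": [0.9,0.08,0],"yaw": 0,"claw": 0.85},
  ],
)

```text
time: 47.32
ee_pos: [0.4615, -0.187, 0.205]
tcp_rot: [178.9, 1.3, 111.2]
wrist_force: [-0.4, 0.7, -1.8]
opening: 0.0245
grasp_force: 41.2
```

servo_tool(
  rows=[
    {"offset": [0.4,0.04,0],"yaw": 0,"claw": 0.85},
    {"offset": [0.9,0.08,0],"yaw": 0,"claw": 0.85},
    {"offset": [0.9,0.08,0],"yaw": 0,"claw": 0.85},
  ],
)

```text
time: 47.7
ee_pos: [0.437, -0.1006, 0.203]
tcp_rot: [178.9, 1.4, 111.2]
wrist_force: [1.0, -0.2, -0.1]
opening: 0.0243
grasp_force: 41.2
```

servo_tool(
  rows=[
    {"offset": [0.4,0.04,0],"yaw": 0,"claw": 0.85},
    {"offset": [0.9,0.08,0],"yaw": 0,"claw": 0.85},
    {"offset": [0.9,0.08,0],"yaw": 0,"claw": 0.85},
  ],
)

```text
time: 48.08
ee_pos: [0.4124, -0.014, 0.201]
tcp_rot: [178.9, 1.4, 111.3]
wrist_force: [1.0, -0.3, 0.2]
opening: 0.0245
grasp_force: 41.2
```

servo_tool(
  rows=[
    {"offset": [0.4,0.04,0],"yaw": -0.05,"claw": 0.85},
    {"offset": [0.9,0.08,0],"yaw": -0.1,"claw": 0.85},
    {"offset": [0.9,0.08,0],"yaw": -0.15,"claw": 0.85},
    {"offset": [0.9,0.08,0],"yaw": -0.2,"claw": 0.85},
    {"offset": [0.9,0.08,0],"yaw": -0.25,"claw": 0.85},
    {"offset": [0.9,0.08,0],"yaw": -0.3,"claw": 0.85},
    {"offset": [0.9,0.08,0],"yaw": -0.35,"claw": 0.85},
    {"offset": [0.9,0.08,0],"yaw": -0.382,"claw": 0.85},
    {"offset": [0.9,0.08,0],"yaw": -0.382,"claw": 0.85},
  ],
)

```text
time: 49.2
ee_pos: [0.3883, 0.0707, 0.1989]
tcp_rot: [-179.1, 1.5, 179.8]
wrist_force: [0.3, -0.2, 0.0]
opening: 0.0243
grasp_force: 41.2
```

```bash
python3 -c "
from h import *
st(); go(.392,.07,.13,180)
s,_=snap('side','s10.png'); snap('top','t10.png')
cv2.imwrite('pics/c11.png',cv2.resize(s[60:290,110:330],None,fx=2.6,fy=2.6,interpolation=cv2.INTER_CUBIC)[:,:,::-1])
"
```

```text
t 49.2 p [0.3883 0.0707 0.1989] rot [-179.1    1.5  179.8] q [ 11.1 -18.4 -17.1  89.9  -1.2  11.3] tz [ 0.026 -0.016 -1.   ] F [ 0.3 -0.2  0. ]
to (0.392, 0.07, 0.13) [-0.019  0.004  0.689] yaw frac -0.0013
```

servo_tool(
  rows=[
    {"offset": [-0.02,0,0.4],"yaw": 0,"claw": 0.85},
    {"offset": [-0.02,0,0.69],"yaw": 0,"claw": 0.85},
    {"offset": [-0.02,0,0.85],"yaw": 0,"claw": 0.85},
    {"offset": [-0.02,0,0.92],"yaw": 0,"claw": 0.85},
    {"offset": [-0.02,0,0.97],"yaw": 0,"claw": 0.85},
    {"offset": [-0.02,0,0.97],"yaw": 0,"claw": 0.85},
  ],
  squeeze=20,
)

```text
time: 50.05
ee_pos: [0.3922, 0.0703, 0.1025]
tcp_rot: [-179.1, 1.5, 179.9]
wrist_force: [0.8, 0.2, -0.5]
opening: 0.0248
grasp_force: 41.2
```

```bash
cat >> h.py <<'E'
def prof(p0,ax,mat='dark',w=.012,rng=(-.16,.08)):
    "side/top depth profile of thin thing along direction ax (unit xy) through p0: z min/median/max per 15 mm bin"
    ax=np.array(ax,float); n=np.array([-ax[1],ax[0]])
    for nm in('side','top'):
        im,d=snap(nm); P=cloud(nm,d); V=im.max(2)
        m=(d>0)&((V<100) if mat=='dark' else np.ones_like(V,bool)); Q=P[m]; r=Q[:,:2]-np.array(p0); s=r@ax; k=r@n
        g=(np.abs(k)<w)&(Q[:,2]<.30)&(Q[:,2]>.004)
        out=[]
        for a in np.arange(rng[0],rng[1],.015):
            z=Q[g&(s>=a)&(s<a+.015),2]
            if len(z)>1: out.append((round(a*1000),len(z),*(z*1000).round().astype(int)[[0]]*0+0,int(z.min()*1000),int(np.median(z)*1000),int(z.max()*1000)))
        print(nm,[(o[0],o[1],o[3:]) for o in out])
E
python3 -c "
from h import *
st(); prof((.39,.07),(1,0))
"
```

```text
t 50.05 p [0.3922 0.0703 0.1025] rot [-179.1    1.5  179.9] q [ 10.9 -17.9 -27.4  79.1  -1.1  11. ] tz [ 0.027 -0.015 -1.   ] F [ 0.8  0.2 -0.5]
side [(-145, 7, (78, 85, 87)), (-130, 30, (77, 84, 90)), (-115, 31, (77, 84, 88)), (-100, 32, (72, 85, 89)), (-85, 32, (75, 84, 91)), (-70, 30, (75, 84, 88)), (-55, 33, (75, 85, 287)), (-40, 45, (70, 85, 253)), (-25, 21, (75, 85, 186)), (5, 34, (84, 105, 187)), (20, 69, (74, 227, 297)), (35, 28, (75, 87, 287)), (50, 3, (82, 85, 89))]
top []
```

servo_tool(
  rows=[
    {"offset": [0,0,0.03],"yaw": 0,"claw": 0.83},
    {"offset": [0,0,0.06],"yaw": 0,"claw": 0.83},
    {"offset": [0,0,0.09],"yaw": 0,"claw": 0.83},
    {"offset": [0,0,0.12],"yaw": 0,"claw": 0.83},
    {"offset": [0,0,0.12],"yaw": 0,"claw": 0.83},
  ],
  squeeze=20,
)

```text
time: 50.78
ee_pos: [0.3922, 0.0701, 0.0904]
tcp_rot: [-179.1, 1.5, 179.9]
wrist_force: [-3.0, 0.1, 4.1]
opening: 0.0246
grasp_force: 41.7
```

```bash
python3 -c "
from h import *
st(); prof((.39,.07),(1,0))
"
```

```text
t 50.775 p [0.3922 0.0701 0.0904] rot [-179.1    1.5  179.9] q [ 10.9 -17.6 -28.6  77.8  -1.1  11. ] tz [ 0.026 -0.015 -1.   ] F [-3.   0.1  4.1]
side [(-145, 8, (66, 71, 75)), (-130, 25, (63, 71, 73)), (-115, 25, (63, 71, 76)), (-100, 25, (64, 71, 77)), (-85, 25, (64, 71, 75)), (-70, 33, (61, 71, 75)), (-55, 36, (61, 73, 274)), (-40, 32, (63, 72, 241)), (-25, 19, (64, 73, 75)), (5, 34, (63, 75, 178)), (20, 62, (60, 219, 278)), (35, 29, (70, 75, 277)), (50, 4, (71, 72, 74))]
top []
```

servo_tool(
  rows=[
    {"offset": [0,0,0.025],"yaw": 0,"claw": 0.83},
    {"offset": [0,0,0.05],"yaw": 0,"claw": 0.83},
    {"offset": [0,0,0.05],"yaw": 0,"claw": 0.83},
  ],
)

```text
time: 51.25
ee_pos: [0.3926, 0.0701, 0.0867]
tcp_rot: [-179.1, 1.6, 179.9]
wrist_force: [-8.1, -0.4, 17.3]
opening: 0.0249
grasp_force: 47.0
```

servo_tool(
  rows=[
    {"offset": [0,0,0.025],"yaw": 0,"claw": 0.83},
    {"offset": [0,0,0.05],"yaw": 0,"claw": 0.83},
    {"offset": [0,0,0.05],"yaw": 0,"claw": 0.83},
  ],
)

```text
time: 51.62
ee_pos: [0.393, 0.0701, 0.082]
tcp_rot: [-179.2, 1.6, 179.9]
wrist_force: [-8.0, -0.8, 19.7]
opening: 0.0247
grasp_force: 52.6
```

```bash
python3 -c "
from h import *
st(); prof((.39,.07),(1,0))
"
```

```text
t 51.625 p [0.393  0.0701 0.082 ] rot [-179.2    1.6  179.9] q [ 10.9 -17.5 -29.4  76.7  -1.1  11. ] tz [ 0.028 -0.015 -0.999] F [-8.  -0.8 19.7]
side [(-145, 2, (35, 39, 42)), (-130, 24, (35, 42, 47)), (-115, 29, (34, 46, 49)), (-100, 29, (41, 49, 53)), (-85, 28, (44, 52, 57)), (-70, 29, (44, 55, 61)), (-55, 31, (48, 59, 264)), (-40, 35, (52, 62, 234)), (-25, 19, (56, 64, 68)), (5, 33, (62, 73, 160)), (20, 63, (62, 204, 269)), (35, 28, (76, 79, 268)), (50, 2, (65, 65, 65))]
top []
```

servo_tool(
  rows=[
    {"offset": [0,0,0.02],"yaw": 0,"claw": 0.83},
    {"offset": [0,0,0.04],"yaw": 0,"claw": 0.83},
    {"offset": [0,0,0.05],"yaw": 0,"claw": 0.83},
    {"offset": [0,0,0.05],"yaw": 0,"claw": 0.83},
  ],
)

```text
time: 52.22
ee_pos: [0.3933, 0.07, 0.0775]
tcp_rot: [-179.2, 1.7, 179.9]
wrist_force: [-11.7, -0.8, 24.9]
opening: 0.0243
grasp_force: 57.4
```

```bash
python3 -c "
from h import *
st(); prof((.39,.07),(1,0))
"
```

```text
t 52.225 p [0.3933 0.07   0.0775] rot [-179.2    1.7  179.9] q [ 10.8 -17.4 -29.8  76.1  -1.1  11. ] tz [ 0.029 -0.015 -0.999] F [-11.7  -0.8  24.9]
side [(-130, 21, (19, 27, 31)), (-115, 28, (20, 32, 37)), (-100, 25, (27, 36, 41)), (-85, 28, (31, 41, 46)), (-70, 29, (36, 45, 50)), (-55, 32, (40, 51, 263)), (-40, 37, (42, 56, 230)), (-25, 20, (48, 60, 162)), (5, 33, (71, 79, 157)), (20, 60, (75, 207, 264)), (35, 29, (71, 81, 270))]
top []
```

servo_tool(
  rows=[
    {"offset": [0,0,-0.3],"yaw": 0,"claw": 0.85},
    {"offset": [0,0,-0.8],"yaw": 0,"claw": 0.85},
    {"offset": [0,0,-1],"yaw": 0,"claw": 0.85},
  ],
)

```text
time: 52.7
ee_pos: [0.3908, 0.0715, 0.1775]
tcp_rot: [-179.2, 1.7, 179.9]
wrist_force: [-0.0, 0.1, -1.0]
opening: 0.0243
grasp_force: 54.4
```

servo_tool(
  rows=[
    {"offset": [0,0,-0.2],"yaw": -0.055,"claw": 0.85},
    {"offset": [0,0,-0.4],"yaw": -0.11,"claw": 0.85},
    {"offset": [0,0,-0.4],"yaw": -0.165,"claw": 0.85},
    {"offset": [0,0,-0.4],"yaw": -0.22,"claw": 0.85},
    {"offset": [0,0,-0.4],"yaw": -0.275,"claw": 0.85},
    {"offset": [0,0,-0.4],"yaw": -0.33,"claw": 0.85},
    {"offset": [0,0,-0.4],"yaw": -0.385,"claw": 0.85},
    {"offset": [0,0,-0.4],"yaw": -0.44,"claw": 0.85},
    {"offset": [0,0,-0.4],"yaw": -0.5,"claw": 0.85},
    {"offset": [0,0,-0.4],"yaw": -0.5,"claw": 0.85},
  ],
)

```text
time: 53.95
ee_pos: [0.3891, 0.072, 0.2148]
tcp_rot: [-178.5, -0.9, -90.2]
wrist_force: [0.4, -0.3, -0.4]
opening: 0.0246
grasp_force: 54.4
```

servo_tool(
  rows=[
    {"offset": [0,0.4,0],"yaw": -0.02,"claw": 0.85},
    {"offset": [0,0.9,0],"yaw": -0.05,"claw": 0.85},
    {"offset": [0,1,0],"yaw": -0.1,"claw": 0.85},
    {"offset": [0,1,0],"yaw": -0.155,"claw": 0.85},
    {"offset": [0,1,0],"yaw": -0.21,"claw": 0.85},
    {"offset": [0,1,0],"yaw": -0.265,"claw": 0.85},
    {"offset": [0,1,0],"yaw": -0.32,"claw": 0.85},
    {"offset": [0,1,0],"yaw": -0.375,"claw": 0.85},
    {"offset": [0,1,0],"yaw": -0.43,"claw": 0.85},
    {"offset": [0,1,0],"yaw": -0.485,"claw": 0.85},
    {"offset": [0,1,0],"yaw": -0.5,"claw": 0.85},
    {"offset": [0,1,0],"yaw": -0.5,"claw": 0.85},
  ],
)

```text
time: 55.45
ee_pos: [0.289, 0.0722, 0.2123]
tcp_rot: [179.1, -1.5, -0.4]
wrist_force: [-0.1, -0.8, -0.6]
opening: 0.0244
grasp_force: 54.4
```

```bash
python3 -c "
from h import *
st(); go(.255,.07,.13,0); prof((.293,.07),(1,0),rng=(-.1,.16),w=.02)
"
```

```text
t 55.45 p [0.289  0.0722 0.2123] rot [179.1  -1.5  -0.4] q [  15.1  -31.7  -24.4   96.1   -1.2 -164.5] tz [ 0.026 -0.015 -1.   ] F [-0.1 -0.8 -0.6]
to (0.255, 0.07, 0.13) [-0.362  0.012  0.814] yaw frac -0.002
side [(-55, 41, (201, 212, 215)), (-40, 43, (198, 208, 296)), (-25, 19, (195, 206, 298)), (-10, 78, (195, 219, 298)), (5, 116, (187, 264, 298)), (20, 34, (184, 193, 197)), (35, 33, (180, 190, 194)), (50, 34, (175, 186, 191)), (65, 32, (174, 183, 188)), (80, 36, (168, 179, 184)), (95, 30, (166, 176, 180)), (110, 36, (163, 172, 177)), (125, 5, (167, 169, 171))]
top [(65, 2, (182, 185, 187)), (80, 19, (177, 182, 187)), (95, 25, (174, 177, 187)), (110, 31, (16, 174, 180)), (125, 8, (167, 172, 179))]
```

servo_tool(
  rows=[
    {"offset": [-0.24,0,0.2],"yaw": 0,"claw": 0.85},
    {"offset": [-0.24,0,0.6],"yaw": 0,"claw": 0.85},
    {"offset": [-0.24,0.02,1],"yaw": 0,"claw": 0.85},
    {"offset": [-0.24,0.02,1],"yaw": 0,"claw": 0.85},
  ],
)

```text
time: 56.05
ee_pos: [0.2663, 0.0683, 0.1099]
tcp_rot: [179.1, -1.3, -0.2]
wrist_force: [0.3, 0.1, 0.4]
opening: 0.0246
grasp_force: 54.3
```

servo_tool(
  rows=[
    {"offset": [-0.01,0,0.3],"yaw": 0,"claw": 0.85},
    {"offset": [-0.01,0,0.46],"yaw": 0,"claw": 0.85},
    {"offset": [-0.01,0,0.46],"yaw": 0,"claw": 0.85},
    {"offset": [-0.01,0,0.46],"yaw": 0,"claw": 0.85},
  ],
)

```text
time: 56.55
ee_pos: [0.2684, 0.0682, 0.067]
tcp_rot: [179.1, -1.6, -0.1]
wrist_force: [-0.4, 0.2, -0.4]
opening: 0.0244
grasp_force: 54.3
```

```bash
python3 -c "
from h import *
st(); go(.27,.07,.063,0); prof((.265,.07),(1,0),rng=(-.1,.16),w=.02)
"
```

```text
t 56.55 p [0.2684 0.0682 0.067 ] rot [ 1.791e+02 -1.600e+00 -1.000e-01] q [  15.4  -36.8  -43.3   82.3   -1.2 -164.4] tz [ 0.027 -0.015 -1.   ] F [-0.4  0.2 -0.4]
to (0.27, 0.07, 0.063) [ 0.015 -0.019  0.041] yaw frac -0.0007
side [(-55, 13, (59, 68, 69)), (-40, 38, (56, 66, 217)), (-25, 19, (55, 61, 153)), (-10, 4, (71, 113, 207)), (5, 112, (47, 96, 154)), (20, 125, (44, 210, 287)), (35, 42, (38, 48, 259)), (50, 30, (34, 42, 48)), (65, 28, (30, 39, 44)), (80, 27, (27, 36, 40)), (95, 26, (25, 32, 37)), (110, 28, (21, 30, 33)), (125, 20, (17, 26, 29))]
top [(80, 22, (30, 38, 46)), (95, 21, (29, 36, 42)), (110, 19, (28, 32, 39)), (125, 15, (24, 29, 35)), (140, 16, (14, 53, 61))]
```

servo_tool(
  rows=[
    {"offset": [0,0,0.06],"yaw": 0,"claw": 0.85},
    {"offset": [0.06,0,0.06],"yaw": 0,"claw": 0.85},
    {"offset": [0.12,0,0.06],"yaw": 0,"claw": 0.85},
    {"offset": [0.12,0,0.06],"yaw": 0,"claw": 0.85},
  ],
)

```text
time: 57.15
ee_pos: [0.2758, 0.0675, 0.0585]
tcp_rot: [179.1, -0.8, -0.1]
wrist_force: [-25.3, 1.4, 7.8]
opening: 0.0245
grasp_force: 55.1
```

servo_tool(
  rows=[
    {"offset": [0.02,0,-0.13],"yaw": 0,"claw": 0.85},
    {"offset": [0.07,0,-0.267],"yaw": 0,"claw": 0.85},
    {"offset": [0.12,0,-0.37],"yaw": 0,"claw": 0.85},
    {"offset": [0.175,0,-0.47],"yaw": 0,"claw": 0.85},
    {"offset": [0.175,0,-0.47],"yaw": 0,"claw": 0.85},
  ],
)

```text
time: 57.78
ee_pos: [0.2937, 0.0679, 0.1073]
tcp_rot: [179.0, -1.1, -0.2]
wrist_force: [-18.8, -3.3, 8.4]
opening: 0.0245
grasp_force: 52.5
```

```bash
python3 -c "
from h import *
st(); prof((.293,.07),(1,0),rng=(-.1,.13),w=.02)
"
```

```text
t 57.775 p [0.2937 0.0679 0.1073] rot [179.   -1.1  -0.2] q [  14.1  -32.3  -36.3   85.1   -1.2 -165.8] tz [ 0.019 -0.017 -1.   ] F [-18.8  -3.3   8.4]
side [(-55, 33, (108, 117, 121)), (-40, 43, (96, 113, 293)), (-25, 13, (95, 102, 193)), (-10, 8, (108, 134, 252)), (5, 106, (71, 130, 261)), (20, 143, (63, 246, 296)), (35, 36, (61, 72, 294)), (50, 30, (53, 63, 71)), (65, 32, (43, 54, 63)), (80, 31, (35, 47, 56)), (95, 28, (29, 40, 47)), (110, 5, (31, 35, 38))]
top [(80, 4, (46, 49, 51)), (95, 16, (41, 46, 54)), (110, 26, (19, 46, 59))]
```

servo_tool(
  rows=[
    {"offset": [0.07,0,-0.1],"yaw": 0,"claw": 0.85},
    {"offset": [0.15,0,-0.2],"yaw": 0,"claw": 0.85},
    {"offset": [0.23,0,-0.28],"yaw": 0,"claw": 0.85},
    {"offset": [0.31,0,-0.34],"yaw": 0,"claw": 0.85},
    {"offset": [0.4,0,-0.4],"yaw": 0,"claw": 0.85},
    {"offset": [0.49,0,-0.45],"yaw": 0,"claw": 0.85},
    {"offset": [0.49,0,-0.45],"yaw": 0,"claw": 0.85},
  ],
)

```text
time: 58.75
ee_pos: [0.3444, 0.0691, 0.1538]
tcp_rot: [179.1, -1.5, -0.1]
wrist_force: [-3.3, -1.5, 1.1]
opening: 0.025
grasp_force: 40.0
```

```bash
python3 -c "
from h import *
st(); prof((.343,.07),(1,0),rng=(-.1,.08),w=.02)
"
```

```text
t 58.75 p [0.3444 0.0691 0.1538] rot [ 1.791e+02 -1.500e+00 -1.000e-01] q [  12.2  -25.   -26.7   87.    -1.2 -167.6] tz [ 0.026 -0.016 -1.   ] F [-3.3 -1.5  1.1]
side [(-55, 21, (173, 188, 191)), (-40, 63, (154, 178, 295)), (-25, 26, (139, 154, 238)), (-10, 15, (109, 120, 294)), (5, 119, (90, 161, 244)), (20, 89, (67, 263, 299)), (35, 36, (48, 65, 83)), (50, 30, (34, 47, 58))]
top []
```

servo_tool(
  rows=[
    {"offset": [0.1,0,-0.06],"yaw": 0,"claw": 0.85},
    {"offset": [0.2,0,-0.11],"yaw": 0,"claw": 0.85},
    {"offset": [0.3,0,-0.15],"yaw": 0,"claw": 0.85},
    {"offset": [0.39,0,-0.18],"yaw": 0,"claw": 0.85},
    {"offset": [0.45,0,-0.19],"yaw": 0,"claw": 0.85},
    {"offset": [0.45,0,-0.19],"yaw": 0,"claw": 0.85},
  ],
)

```text
time: 59.6
ee_pos: [0.3889, 0.0694, 0.174]
tcp_rot: [179.1, -1.5, -0.1]
wrist_force: [-2.0, 0.6, 1.8]
opening: 0.0244
grasp_force: 32.1
```

```bash
python3 -c "
from h import *
st(); prof((.388,.07),(1,0),rng=(-.1,.04),w=.02)
"
```

```text
t 59.6 p [0.3889 0.0694 0.174 ] rot [ 1.791e+02 -1.500e+00 -1.000e-01] q [  10.9  -18.6  -20.    87.2   -1.1 -169. ] tz [ 0.026 -0.015 -1.   ] F [-2.   0.6  1.8]
side [(-40, 36, (174, 218, 296)), (-25, 72, (117, 176, 260)), (-10, 80, (63, 112, 222)), (5, 127, (41, 155, 269)), (20, 22, (46, 291, 299))]
top []
```

servo_tool(
  rows=[
    {"offset": [-0.03,0,-0.1],"yaw": 0,"claw": 0.9},
    {"offset": [-0.1,0,-0.4],"yaw": 0,"claw": 0.9},
    {"offset": [-0.1,0,-0.8],"yaw": 0,"claw": 0.9},
    {"offset": [-0.1,0,-1],"yaw": 0,"claw": 0.9},
    {"offset": [-0.1,0,-1],"yaw": 0,"claw": 0.9},
  ],
  squeeze=60,
)

```text
time: 60.32
ee_pos: [0.3765, 0.071, 0.2756]
tcp_rot: [179.2, -1.7, -0.1]
wrist_force: [0.0, 0.1, -1.3]
opening: 0.0231
grasp_force: 58.8
```

servo_tool(
  rows=[
    {"offset": [0.1,0.05,0],"yaw": 0.05,"claw": 0.9},
    {"offset": [0.2,0.1,0],"yaw": 0.1,"claw": 0.9},
    {"offset": [0.3,0.2,0],"yaw": 0.155,"claw": 0.9},
    {"offset": [0.4,0.4,0],"yaw": 0.21,"claw": 0.9},
    {"offset": [0.5,0.6,0],"yaw": 0.265,"claw": 0.9},
    {"offset": [0.6,0.7,0],"yaw": 0.32,"claw": 0.9},
    {"offset": [0.7,0.8,0],"yaw": 0.375,"claw": 0.9},
    {"offset": [0.8,0.9,0],"yaw": 0.43,"claw": 0.9},
    {"offset": [0.9,0.95,0],"yaw": 0.485,"claw": 0.9},
    {"offset": [0.95,0.95,0],"yaw": 0.5,"claw": 0.9},
    {"offset": [0.95,0.95,0],"yaw": 0.5,"claw": 0.9},
  ],
)

```text
time: 61.7
ee_pos: [0.4706, -0.0243, 0.2766]
tcp_rot: [-178.6, -0.9, -90.1]
wrist_force: [-0.2, 0.0, -0.5]
opening: 0.0231
grasp_force: 58.9
```

```bash
python3 -c "
from h import *
print(onz('top',276.1,164.8,.085),onz('side',298.8,233.6,.085))
st(); o=get_obs()['ee_pos']; prof(o[:2],(0,1),rng=(-.08,.08),w=.03)
"
```

```text
[ 0.61648167 -0.11398502  0.085     ] [ 0.61106043 -0.11438509  0.085     ]
t 61.7 p [ 0.4706 -0.0243  0.2766] rot [-178.6   -0.9  -90.1] q [ -2.5  -6.6   1.2  96.4  -0.8 -92.4] tz [ 0.025 -0.015 -1.   ] F [-0.2  0.  -0.5]
side [(-35, 57, (147, 163, 182)), (-20, 224, (154, 263, 299)), (-5, 152, (213, 254, 299)), (10, 95, (266, 287, 299)), (25, 28, (17, 45, 66)), (40, 232, (13, 40, 65))]
top []
```

```bash
python3 -c "
from h import *
s=np.load('/tmp/side.npz')['im']
cv2.imwrite('pics/c12.png',cv2.resize(s[100:290,180:360],None,fx=3.1,fy=3.1,interpolation=cv2.INTER_CUBIC)[:,:,::-1])
"
```

```text
(no output)
```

View pics/c12.png

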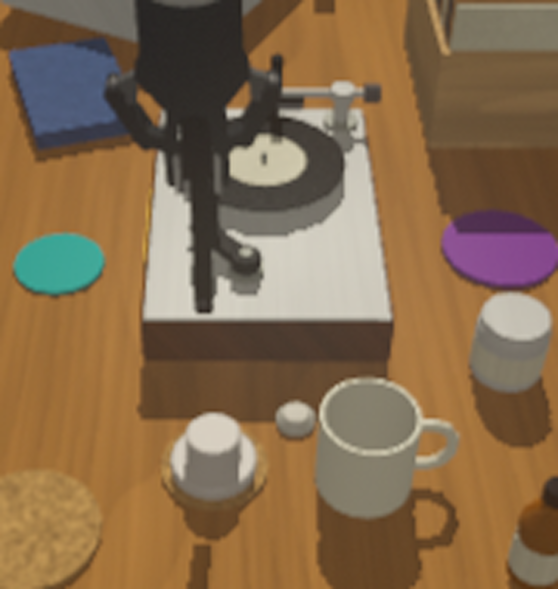

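The wand hangs nearly upright from the gripper, foot end down, with the foot at about (204,308) in the crop. The weight is on its coaster and the mug is clear.

```bash
python3 -c "
from h import *
o,d=ray('side',245.8,199.4)
for t in np.linspace(.6,1.0,200):
    p=o+d*t; r=p-np.array([.4706,-.0243,.2556])
    if .128<np.linalg.norm(r)<.139: print(p.round(4),np.linalg.norm(r).round(4),r.round(3))
D=np.load('/tmp/side.npz')['d'];P=cloud('side',D)
for v in (185,190,195,198): print(v,P[v,246].round(3))
print(get_obs()['joint_efforts'].round(1)[:1])
"
```

```text
[ 0.4764 -0.1617  0.2526] 0.1376 [ 0.006 -0.137 -0.003]
[ 0.4764 -0.1603  0.2512] 0.1362 [ 0.006 -0.136 -0.004]
[ 0.4764 -0.1588  0.2498] 0.1348 [ 0.006 -0.135 -0.006]
[ 0.4763 -0.1573  0.2484] 0.1334 [ 0.006 -0.133 -0.007]
[ 0.4763 -0.1559  0.247 ] 0.132 [ 0.006 -0.132 -0.009]
[ 0.4763 -0.1544  0.2457] 0.1306 [ 0.006 -0.13  -0.01 ]
[ 0.4762 -0.153   0.2443] 0.1293 [ 0.006 -0.129 -0.011]
[ 0.4731 -0.0285  0.1271] 0.1286 [ 0.003 -0.004 -0.129]
[ 0.4731 -0.027   0.1257] 0.1299 [ 0.002 -0.003 -0.13 ]
[ 0.473  -0.0255  0.1243] 0.1313 [ 0.002 -0.001 -0.131]
[ 0.473  -0.0241  0.123 ] 0.1327 [ 0.002  0.    -0.133]
[ 0.473  -0.0226  0.1216] 0.1341 [ 0.002  0.002 -0.134]
[ 0.4729 -0.0211  0.1202] 0.1355 [ 0.002  0.003 -0.135]
[ 0.4729 -0.0197  0.1188] 0.1369 [ 0.002  0.005 -0.137]
185 [ 0.475 -0.041  0.189]
190 [ 0.475 -0.044  0.175]
195 [ 0.474 -0.05   0.163]
198 [ 0.474 -0.053  0.155]
[-0.1]
```

servo_tool(
  rows=[
    {"offset": [0.15,-0.3,0],"yaw": 0,"claw": 0.9},
    {"offset": [0.35,-0.64,0],"yaw": 0,"claw": 0.9},
    {"offset": [0.35,-0.64,0],"yaw": 0,"claw": 0.9},
  ],
)

```text
time: 62.18
ee_pos: [0.5356, -0.0603, 0.2785]
tcp_rot: [-178.6, -0.9, -90.1]
wrist_force: [-0.4, 0.8, -0.4]
opening: 0.023
grasp_force: 59.1
```

servo_tool(
  rows=[
    {"offset": [0.15,-0.3,0],"yaw": 0,"claw": 0.9},
    {"offset": [0.35,-0.64,0],"yaw": 0,"claw": 0.9},
    {"offset": [0.35,-0.64,0],"yaw": 0,"claw": 0.9},
    {"offset": [0.35,-0.64,0],"yaw": 0,"claw": 0.9},
    {"offset": [0.35,-0.64,0],"yaw": 0,"claw": 0.9},
  ],
)

```text
time: 62.8
ee_pos: [0.5977, -0.094, 0.2828]
tcp_rot: [-178.5, -0.9, -90.1]
wrist_force: [0.1, -0.1, 0.0]
opening: 0.0227
grasp_force: 59.2
```

```bash
python3 -c "
from h import *
st(); go(.599,-.094,.21)
s,d=snap('side'); P=cloud('side',d); V=s.max(2); o=get_obs()['ee_pos']
m=(V<100)&(np.abs(P[...,0]-o[0])<.02)&(np.abs(P[...,1]-o[1])<.07)&(P[...,2]>.09)&(P[...,2]<.24)&(d>0)
Q=P[m]; Q=Q[np.argsort(Q[:,2])]
for a in range(90,240,15):
    k=(Q[:,2]*1000>=a)&(Q[:,2]*1000<a+15)
    if k.sum()>3: print(a,k.sum(),Q[k].mean(0).round(3),Q[k][:,0].min().round(3),Q[k][:,0].max().round(3))
"
```

```text
t 62.8 p [ 0.5977 -0.094   0.2828] rot [-178.5   -0.9  -90.1] q [ -8.7  11.9  21.2  97.6  -0.6 -98.6] tz [ 0.027 -0.015 -1.   ] F [ 0.1 -0.1  0. ]
to (0.599, -0.094, 0.21) [-0.011  0.007  0.728] yaw frac None
150 38 [ 0.597 -0.12   0.158] 0.591 0.605
165 35 [ 0.598 -0.117  0.173] 0.592 0.607
180 35 [ 0.598 -0.112  0.187] 0.591 0.606
195 37 [ 0.599 -0.108  0.202] 0.593 0.606
210 36 [ 0.598 -0.103  0.217] 0.592 0.604
225 38 [ 0.597 -0.099  0.233] 0.591 0.604
```

servo_tool(
  rows=[
    {"offset": [0.08,-0.01,0.2],"yaw": 0,"claw": 0.9},
    {"offset": [0.08,-0.01,0.5],"yaw": 0,"claw": 0.9},
    {"offset": [0.08,-0.01,0.8],"yaw": 0,"claw": 0.9},
    {"offset": [0.08,-0.01,0.9],"yaw": 0,"claw": 0.9},
    {"offset": [0.08,-0.01,0.9],"yaw": 0,"claw": 0.9},
  ],
)

```text
time: 63.48
ee_pos: [0.6015, -0.1037, 0.1927]
tcp_rot: [-178.5, -0.9, -90.1]
wrist_force: [1.2, 1.1, 0.2]
opening: 0.0229
grasp_force: 59.2
```

servo_tool(
  rows=[
    {"offset": [0,0,0.15],"yaw": 0,"claw": 0.9},
    {"offset": [0,0,0.3],"yaw": 0,"claw": 0.9},
    {"offset": [0,0,0.43],"yaw": 0,"claw": 0.9},
    {"offset": [0,0,0.43],"yaw": 0,"claw": 0.9},
  ],
)

```text
time: 63.98
ee_pos: [0.6023, -0.1045, 0.1477]
tcp_rot: [-178.6, -0.8, -90.1]
wrist_force: [0.3, -0.0, -0.3]
opening: 0.0231
grasp_force: 59.2
```

servo_tool(
  rows=[
    {"offset": [0,0,0.06],"yaw": 0,"claw": 0.9},
    {"offset": [0,0,0.06],"yaw": 0,"claw": 0.6},
    {"offset": [0,0,0.06],"yaw": 0,"claw": 0.4},
    {"offset": [0,0,0.06],"yaw": 0,"claw": 0.3},
    {"offset": [0,0,0.06],"yaw": 0,"claw": 0.3},
    {"offset": [0,0,-0.3],"yaw": 0,"claw": 0.3},
    {"offset": [0,0,-0.8],"yaw": 0,"claw": 0.3},
    {"offset": [0,0,-1],"yaw": 0,"claw": 0.3},
    {"offset": [0,0,-1],"yaw": 0,"claw": 0.3},
  ],
)

```text
time: 65.1
ee_pos: [0.6009, -0.1031, 0.251]
tcp_rot: [-178.3, -0.9, -90.1]
wrist_force: [0.7, 0.7, -1.0]
opening: 0.0598
grasp_force: 0.0
```

servo_tool(
  rows=[
    {"offset": [0.2,0.4,-0.3],"yaw": 0.05,"claw": 0.3},
    {"offset": [0.4,0.9,-0.3],"yaw": 0.1,"claw": 0.3},
    {"offset": [0.5,1,-0.3],"yaw": 0.15,"claw": 0.3},
    {"offset": [0.5,1,-0.3],"yaw": 0.2,"claw": 0.3},
    {"offset": [0.5,1,-0.3],"yaw": 0.25,"claw": 0.3},
  ],
)

```text
time: 65.72
ee_pos: [0.4989, -0.1525, 0.2758]
tcp_rot: [-178.4, 0.4, -135.5]
wrist_force: [0.7, -0.4, -0.1]
opening: 0.0597
grasp_force: 0.0
```

```bash
cat >> h.py <<'E'
def mugthing():
    for n in('side','top'):
        im,d=snap(n); P=cloud(n,d); V=im.max(2)
        m=(V<100)&(np.abs(P[...,0]-.613)<.09)&(np.abs(P[...,1]+.114)<.09)&(P[...,2]>.02)&(P[...,2]<.22)&(d>0); Q=P[m]
        for a in range(20,220,25):
            k=(Q[:,2]*1000>=a)&(Q[:,2]*1000<a+25)
            if k.sum()>3: print(n,a,k.sum(),Q[k].mean(0).round(3))
E
python3 -c "
from h import *
st(); mugthing()
"
```

```text
t 65.725 p [ 0.4989 -0.1525  0.2758] rot [-178.4    0.4 -135.5] q [-16.8   0.1   7.5  95.8  -0.4 -61.3] tz [ 0.025 -0.015 -1.   ] F [ 0.7 -0.4 -0.1]
side 45 63 [ 0.606 -0.11   0.059]
side 70 73 [ 0.605 -0.096  0.082]
side 95 70 [ 0.606 -0.081  0.107]
side 120 110 [ 0.606 -0.068  0.132]
side 145 102 [ 0.606 -0.052  0.158]
side 170 26 [ 0.607 -0.043  0.173]
top 20 10 [ 0.606 -0.115  0.038]
top 45 20 [ 0.607 -0.111  0.058]
top 70 27 [ 0.607 -0.095  0.082]
top 95 24 [ 0.608 -0.081  0.108]
top 120 32 [ 0.607 -0.066  0.134]
top 145 46 [ 0.608 -0.05   0.158]
top 170 25 [ 0.607 -0.04   0.174]
```

```bash
python3 -c "
from h import *
for n,b in(('top',(330,190,395,255)),('side',(180,315,275,384))):
    im=np.load('/tmp/%s.npz'%n)['im']; P=cloud(n,np.load('/tmp/%s.npz'%n)['d'])
    hsv=cv2.cvtColor(im,cv2.COLOR_RGB2HSV).astype(int); S,V=hsv[...,1],hsv[...,2]
    m=((P[...,2]>.007)&(P[...,2]<.03)); c=blob(m,b,2); print(n,'depth',rect(world(n,c,.012)),cv2.boundingRect(c))
    c=blob((S<120)|(V>190),b,2); print(n,'col',rect(world(n,c,.012)),cv2.boundingRect(c))
    g=blob(S<70,b,2); print(n,'bristle',rect(world(n,g,.01)))
"
```

```text
top depth (array([ 428.6, -407. ]), array([ 28.1, 181.6]), 43.9) (344, 204, 40, 41)
top col (array([ 470.5, -450.5]), array([28.1, 56.3]), 43.8) (368, 204, 16, 16)
top bristle (array([ 471.6, -451.9]), array([23.5, 49. ]), 43.8)
side depth (array([ 426.3, -405.8]), array([ 25.3, 169.8]), 47.0) (197, 331, 60, 53)
side col (array([ 471.9, -447.5]), array([26.8, 48.6]), 45.7) (233, 368, 25, 16)
side bristle (array([ 472.4, -447.3]), array([24. , 44.2]), 45.7)
```

servo_tool(
  rows=[
    {"offset": [0.35,-0.3,0],"yaw": 0,"claw": 0.3},
    {"offset": [0.76,-0.64,0],"yaw": 0,"claw": 0.3},
    {"offset": [0.76,-0.64,0],"yaw": 0,"claw": 0.3},
  ],
)

```text
time: 66.2
ee_pos: [0.49, -0.2539, 0.277]
tcp_rot: [-178.4, 0.4, -135.1]
wrist_force: [0.1, -0.5, 0.1]
opening: 0.0594
grasp_force: 0.0
```

servo_tool(
  rows=[
    {"offset": [0.35,-0.3,0],"yaw": 0,"claw": 0.3},
    {"offset": [0.76,-0.64,0],"yaw": 0,"claw": 0.3},
    {"offset": [0.76,-0.64,0],"yaw": 0,"claw": 0.3},
  ],
)

```text
time: 66.58
ee_pos: [0.4815, -0.3522, 0.2782]
tcp_rot: [-178.4, 0.4, -135.1]
wrist_force: [0.9, 0.7, 0.2]
opening: 0.0597
grasp_force: 0.0
```

servo_tool(
  rows=[
    {"offset": [0.35,-0.3,0],"yaw": 0.05,"claw": 0.3},
    {"offset": [0.76,-0.64,0],"yaw": 0.1,"claw": 0.3},
    {"offset": [0.76,-0.64,0.1],"yaw": 0.155,"claw": 0.3},
    {"offset": [0.76,-0.64,0.3],"yaw": 0.21,"claw": 0.3},
    {"offset": [0.76,-0.64,0.5],"yaw": 0.265,"claw": 0.3},
    {"offset": [0.76,-0.64,0.7],"yaw": 0.32,"claw": 0.3},
    {"offset": [0.76,-0.64,0.9],"yaw": 0.375,"claw": 0.3},
    {"offset": [0.76,-0.64,1],"yaw": 0.43,"claw": 0.3},
    {"offset": [0.76,-0.64,1],"yaw": 0.485,"claw": 0.3},
    {"offset": [0.76,-0.64,1],"yaw": 0.503,"claw": 0.3},
    {"offset": [0.76,-0.64,1],"yaw": 0.503,"claw": 0.3},
  ],
)

```text
time: 67.95
ee_pos: [0.4764, -0.4495, 0.1809]
tcp_rot: [179.5, 1.6, 134.5]
wrist_force: [-0.8, 0.7, 0.2]
opening: 0.06
grasp_force: 0.0
```

```bash
python3 -c "
from h import *
st(); go(.4702,-.4496,.10,134)
for n,b in(('side',(180,315,275,384)),):
    im,d=snap(n); P=cloud(n,d); hsv=cv2.cvtColor(im,cv2.COLOR_RGB2HSV).astype(int); S,V=hsv[...,1],hsv[...,2]
    m=((P[...,2]>.007)&(P[...,2]<.03)); c=blob(m,b,2); print(n,'depth',rect(world(n,c,.012)),cv2.boundingRect(c))
"
```

```text
t 67.95 p [ 0.4764 -0.4495  0.1809] rot [179.5   1.6 134.5] q [-43.5  17.1  16.1  87.3   0.4   2. ] tz [ 0.026 -0.015 -1.   ] F [-0.8  0.7  0.2]
to (0.4702, -0.4496, 0.1) [ 0.065 -0.052  0.807] yaw frac 0.0029
side depth (array([ 461.2, -438. ]), array([25.3, 74.3]), 45.7) (225, 364, 32, 20)
```

servo_tool(
  rows=[
    {"offset": [0.065,-0.052,0.4],"yaw": 0.003,"claw": 0.3},
    {"offset": [0.065,-0.052,0.81],"yaw": 0.003,"claw": 0.3},
    {"offset": [0.065,-0.052,0.81],"yaw": 0.003,"claw": 0.3},
    {"offset": [0.065,-0.052,0.81],"yaw": 0.003,"claw": 0.3},
  ],
)

```text
time: 68.5
ee_pos: [0.4703, -0.4511, 0.1018]
tcp_rot: [179.5, 1.8, 133.9]
wrist_force: [-0.2, -0.8, 0.9]
opening: 0.0596
grasp_force: 0.0
```

servo_tool(
  rows=[
    {"offset": [0.01,-0.01,0.4],"yaw": 0,"claw": 0.4},
    {"offset": [0.01,-0.01,0.69],"yaw": 0,"claw": 0.5},
    {"offset": [0.01,-0.01,0.69],"yaw": 0,"claw": 0.6},
    {"offset": [0.01,-0.01,0.69],"yaw": 0,"claw": 0.75},
    {"offset": [0.01,-0.01,0.69],"yaw": 0,"claw": 0.85},
    {"offset": [0.01,-0.01,0.69],"yaw": 0,"claw": 0.85},
    {"offset": [0.01,-0.01,0.69],"yaw": 0,"claw": 0.85},
  ],
  squeeze=35,
)

```text
time: 69.38
ee_pos: [0.4708, -0.4527, 0.0324]
tcp_rot: [179.5, 1.8, 133.8]
wrist_force: [0.6, -1.9, 4.3]
opening: 0.0263
grasp_force: 35.3
```

```bash
python3 -c "
from h import *
st()"
```

```text
t 69.375 p [ 0.4708 -0.4527  0.0324] rot [179.5   1.8 133.8] q [-44.   18.6   1.4  71.    0.4   2.2] tz [ 0.028 -0.017 -0.999] F [ 0.6 -1.9  4.3]
```

servo_tool(
  rows=[
    {"offset": [0,0,-0.2],"yaw": 0,"claw": 0.85},
    {"offset": [0,0,-0.6],"yaw": 0,"claw": 0.85},
    {"offset": [0,0,-1],"yaw": 0,"claw": 0.85},
    {"offset": [0,0,-1],"yaw": 0,"claw": 0.85},
  ],
)

```text
time: 69.88
ee_pos: [0.4685, -0.4515, 0.1363]
tcp_rot: [179.5, 2.0, 133.8]
wrist_force: [0.1, 0.2, -0.3]
opening: 0.0265
grasp_force: 34.9
```

servo_tool(
  rows=[
    {"offset": [0.2,0.15,-0.4],"yaw": 0,"claw": 0.85},
    {"offset": [0.5,0.35,-0.7],"yaw": 0,"claw": 0.85},
    {"offset": [0.86,0.61,-0.7],"yaw": 0,"claw": 0.85},
    {"offset": [0.86,0.61,-0.7],"yaw": 0,"claw": 0.85},
  ],
)

```text
time: 70.38
ee_pos: [0.4498, -0.3429, 0.1997]
tcp_rot: [179.5, 1.7, 133.9]
wrist_force: [0.0, -0.7, -0.3]
opening: 0.0265
grasp_force: 34.9
```

servo_tool(
  rows=[
    {"offset": [0.4,0.3,0],"yaw": 0,"claw": 0.85},
    {"offset": [0.86,0.61,0],"yaw": 0,"claw": 0.85},
    {"offset": [0.86,0.61,0],"yaw": 0,"claw": 0.85},
  ],
)

```text
time: 70.75
ee_pos: [0.4342, -0.2387, 0.197]
tcp_rot: [179.5, 1.6, 133.9]
wrist_force: [-0.1, -0.7, -0.4]
opening: 0.0263
grasp_force: 34.9
```

servo_tool(
  rows=[
    {"offset": [0.4,0.3,0],"yaw": 0,"claw": 0.85},
    {"offset": [0.86,0.61,0],"yaw": 0,"claw": 0.85},
    {"offset": [0.86,0.61,0],"yaw": 0,"claw": 0.85},
  ],
)

```text
time: 71.12
ee_pos: [0.4192, -0.135, 0.1951]
tcp_rot: [179.5, 1.7, 134.0]
wrist_force: [-0.2, 0.1, -0.3]
opening: 0.0262
grasp_force: 34.9
```

servo_tool(
  rows=[
    {"offset": [0.4,0.3,0],"yaw": 0,"claw": 0.85},
    {"offset": [0.86,0.61,0],"yaw": 0,"claw": 0.85},
    {"offset": [0.86,0.61,0],"yaw": 0,"claw": 0.85},
  ],
)

```text
time: 71.5
ee_pos: [0.404, -0.0308, 0.193]
tcp_rot: [179.5, 1.7, 134.0]
wrist_force: [0.3, -0.6, -0.6]
opening: 0.0265
grasp_force: 34.9
```

servo_tool(
  rows=[
    {"offset": [0.4,0.3,0],"yaw": -0.04,"claw": 0.85},
    {"offset": [0.86,0.61,0],"yaw": -0.09,"claw": 0.85},
    {"offset": [0.86,0.61,0],"yaw": -0.14,"claw": 0.85},
    {"offset": [0.86,0.61,0],"yaw": -0.19,"claw": 0.85},
    {"offset": [0.86,0.61,0],"yaw": -0.24,"claw": 0.85},
    {"offset": [0.86,0.61,0],"yaw": -0.2556,"claw": 0.85},
    {"offset": [0.86,0.61,0],"yaw": -0.2556,"claw": 0.85},
  ],
)

```text
time: 72.38
ee_pos: [0.3893, 0.0708, 0.1909]
tcp_rot: [-179.1, 1.5, 179.7]
wrist_force: [-0.2, 0.7, -0.1]
opening: 0.0266
grasp_force: 34.9
```

```bash
python3 -c "
from h import *
st(); go(.394,.07,.11,180); prof((.394,.07),(1,0),mat='all',w=.01)
"
```

```text
t 72.375 p [0.3893 0.0708 0.1909] rot [-179.1    1.5  179.7] q [ 11.1 -18.3 -18.   89.1  -1.2  11.4] tz [ 0.026 -0.016 -1.   ] F [-0.2  0.7 -0.1]
to (0.394, 0.07, 0.11) [-0.026  0.005  0.81 ] yaw frac -0.0017
side [(-160, 32, (160, 169, 174)), (-145, 38, (160, 171, 175)), (-130, 40, (159, 170, 174)), (-115, 35, (160, 170, 175)), (-100, 37, (160, 171, 174)), (-85, 38, (161, 171, 175)), (-70, 36, (4, 171, 175)), (-55, 37, (161, 171, 298)), (-40, 26, (160, 173, 268)), (-25, 10, (160, 173, 175)), (-10, 9, (171, 267, 273)), (5, 36, (61, 172, 276)), (20, 27, (64, 67, 299)), (35, 24, (63, 67, 68)), (50, 20, (65, 66, 69)), (65, 22, (64, 66, 70))]
top []
```

servo_tool(
  rows=[
    {"offset": [-0.055,0.005,0.4],"yaw": 0,"claw": 0.85},
    {"offset": [-0.055,0.005,0.8],"yaw": 0,"claw": 0.85},
    {"offset": [-0.055,0.005,0.92],"yaw": 0,"claw": 0.85},
    {"offset": [-0.055,0.005,0.97],"yaw": 0,"claw": 0.85},
    {"offset": [-0.055,0.005,1],"yaw": 0,"claw": 0.85},
    {"offset": [-0.055,0.005,1],"yaw": 0,"claw": 0.85},
  ],
)

```text
time: 73.22
ee_pos: [0.3973, 0.0709, 0.0943]
tcp_rot: [-179.2, 1.7, 179.8]
wrist_force: [-6.8, -2.2, 13.6]
opening: 0.0263
grasp_force: 40.5
```

servo_tool(
  rows=[
    {"offset": [0,0,0.025],"yaw": 0,"claw": 0.85},
    {"offset": [0,0,0.05],"yaw": 0,"claw": 0.85},
    {"offset": [0,0,0.05],"yaw": 0,"claw": 0.85},
  ],
)

```text
time: 73.6
ee_pos: [0.3987, 0.071, 0.0909]
tcp_rot: [-179.2, 1.9, 179.8]
wrist_force: [-7.8, -1.6, 24.4]
opening: 0.0262
grasp_force: 49.4
```

servo_tool(
  rows=[
    {"offset": [0,0,0.015],"yaw": 0,"claw": 0.85},
    {"offset": [0,0,0.03],"yaw": 0,"claw": 0.85},
    {"offset": [0,0,0.03],"yaw": 0,"claw": 0.85},
  ],
)

```text
time: 73.97
ee_pos: [0.3994, 0.0713, 0.0889]
tcp_rot: [-179.2, 2.0, 179.8]
wrist_force: [-8.3, 0.1, 30.2]
opening: 0.0259
grasp_force: 54.1
```

```bash
python3 -c "
from h import *
st(); prof((.397,.07),(1,0),mat='all',w=.01,rng=(-.18,.04))
"
```

```text
t 73.975 p [0.3994 0.0713 0.0889] rot [-179.2    2.   179.8] q [ 10.9 -17.  -28.3  77.   -1.1  11.1] tz [ 0.034 -0.013 -0.999] F [-8.3  0.1 30.2]
side [(-165, 2, (54, 54, 55)), (-150, 30, (42, 53, 58)), (-135, 30, (42, 57, 60)), (-120, 31, (46, 57, 63)), (-105, 28, (51, 61, 66)), (-90, 34, (48, 62, 68)), (-75, 28, (54, 65, 70)), (-60, 35, (53, 68, 287)), (-45, 39, (57, 71, 286)), (-30, 24, (56, 72, 75)), (-15, 3, (72, 72, 73)), (0, 12, (73, 77, 168)), (15, 43, (61, 79, 290)), (30, 62, (63, 218, 294))]
top []
```

servo_tool(
  rows=[
    {"offset": [0,0,0.01],"yaw": 0,"claw": 0.85},
    {"offset": [0,0,0.02],"yaw": 0,"claw": 0.85},
    {"offset": [0,0,0.02],"yaw": 0,"claw": 0.85},
    {"offset": [0,0,0.02],"yaw": 0,"claw": 0.85},
  ],
)

```text
time: 74.58
ee_pos: [0.3999, 0.0705, 0.0875]
tcp_rot: [-179.1, 2.1, 179.7]
wrist_force: [-8.7, -5.7, 35.5]
opening: 0.0262
grasp_force: 57.3
```

servo_tool(
  rows=[
    {"offset": [0,0,0.01],"yaw": 0,"claw": 0.85},
    {"offset": [0,0,0.02],"yaw": 0,"claw": 0.85},
    {"offset": [0,0,0.02],"yaw": 0,"claw": 0.85},
    {"offset": [0,0,0.02],"yaw": 0,"claw": 0.85},
  ],
)

```text
time: 75.08
ee_pos: [0.4003, 0.0716, 0.0861]
tcp_rot: [-179.3, 2.1, 179.8]
wrist_force: [-9.5, 0.8, 39.1]
opening: 0.0264
grasp_force: 60.2
```

```bash
python3 -c "
from h import *
st(); prof((.397,.07),(1,0),mat='all',w=.01,rng=(-.18,.04))
"
```

```text
t 75.075 p [0.4003 0.0716 0.0861] rot [-179.3    2.1  179.8] q [ 10.9 -17.  -28.5  76.5  -1.1  11. ] tz [ 0.037 -0.013 -0.999] F [-9.5  0.8 39.1]
side [(-150, 26, (33, 45, 50)), (-135, 30, (32, 47, 52)), (-120, 32, (37, 50, 55)), (-105, 33, (41, 54, 59)), (-90, 27, (46, 56, 61)), (-75, 32, (46, 59, 65)), (-60, 35, (51, 63, 284)), (-45, 43, (54, 68, 270)), (-30, 29, (58, 69, 157)), (-15, 7, (4, 61, 72)), (0, 8, (73, 118, 169)), (15, 39, (65, 79, 288)), (30, 61, (64, 219, 292))]
top []
```

servo_tool(
  rows=[
    {"offset": [0.02,0,-0.3],"yaw": 0,"claw": 0.85},
    {"offset": [0.08,0,-0.8],"yaw": 0,"claw": 0.85},
    {"offset": [0.08,0,-1],"yaw": 0,"claw": 0.85},
    {"offset": [0.08,0,-1],"yaw": 0,"claw": 0.85},
  ],
)

```text
time: 75.68
ee_pos: [0.3875, 0.0725, 0.1816]
tcp_rot: [-179.2, 1.8, 179.8]
wrist_force: [1.0, 0.5, -1.0]
opening: 0.0266
grasp_force: 55.4
```

servo_tool(
  rows=[
    {"offset": [0,0,-0.2],"yaw": -0.055,"claw": 0.85},
    {"offset": [0,0,-0.3],"yaw": -0.11,"claw": 0.85},
    {"offset": [0,0,-0.3],"yaw": -0.165,"claw": 0.85},
    {"offset": [0,0,-0.3],"yaw": -0.22,"claw": 0.85},
    {"offset": [0,0,-0.3],"yaw": -0.275,"claw": 0.85},
    {"offset": [0,0,-0.3],"yaw": -0.33,"claw": 0.85},
    {"offset": [0,0,-0.3],"yaw": -0.385,"claw": 0.85},
    {"offset": [0,0,-0.3],"yaw": -0.44,"claw": 0.85},
    {"offset": [0,0,-0.3],"yaw": -0.5,"claw": 0.85},
    {"offset": [0,0,-0.3],"yaw": -0.5,"claw": 0.85},
  ],
)

```text
time: 76.92
ee_pos: [0.3854, 0.0726, 0.2082]
tcp_rot: [-178.5, -0.9, -90.3]
wrist_force: [-0.4, -0.7, -0.6]
opening: 0.0259
grasp_force: 55.4
```

servo_tool(
  rows=[
    {"offset": [0,0.4,0],"yaw": -0.02,"claw": 0.85},
    {"offset": [0,0.9,0],"yaw": -0.05,"claw": 0.85},
    {"offset": [0,1,0],"yaw": -0.1,"claw": 0.85},
    {"offset": [0,1,0],"yaw": -0.155,"claw": 0.85},
    {"offset": [0,1,0],"yaw": -0.21,"claw": 0.85},
    {"offset": [0,1,0],"yaw": -0.265,"claw": 0.85},
    {"offset": [0,1,0],"yaw": -0.32,"claw": 0.85},
    {"offset": [0,1,0],"yaw": -0.375,"claw": 0.85},
    {"offset": [0,1,0],"yaw": -0.43,"claw": 0.85},
    {"offset": [0,1,0],"yaw": -0.485,"claw": 0.85},
    {"offset": [0,1,0],"yaw": -0.5,"claw": 0.85},
    {"offset": [0,1,0],"yaw": -0.5,"claw": 0.85},
  ],
)

```text
time: 78.42
ee_pos: [0.2854, 0.073, 0.206]
tcp_rot: [179.1, -1.5, -0.4]
wrist_force: [-0.3, -0.3, -1.0]
opening: 0.0266
grasp_force: 55.4
```

```bash
python3 -c "
from h import *
st(); go(.25,.07,.13,0); prof((.29,.07),(1,0),mat='all',rng=(-.05,.18),w=.012)
"
```

```text
t 78.425 p [0.2854 0.073  0.206 ] rot [179.1  -1.5  -0.4] q [  15.5  -32.3  -25.4   95.7   -1.2 -164.1] tz [ 0.026 -0.015 -1.   ] F [-0.3 -0.3 -1. ]
to (0.25, 0.07, 0.13) [-0.373  0.022  0.751] yaw frac -0.0024
side [(-35, 24, (185, 195, 292)), (-5, 56, (180, 265, 296)), (10, 52, (181, 191, 286)), (25, 38, (178, 188, 193)), (40, 38, (172, 187, 191)), (55, 36, (174, 186, 191)), (70, 40, (168, 183, 188)), (85, 35, (171, 182, 185)), (100, 39, (167, 179, 186)), (115, 51, (60, 174, 182)), (130, 67, (65, 169, 183)), (145, 30, (64, 66, 175)), (160, 28, (64, 66, 68)), (175, 25, (63, 66, 71))]
top [(70, 18, (5, 185, 193)), (85, 32, (4, 184, 191)), (100, 30, (4, 182, 189)), (115, 43, (5, 179, 190)), (130, 44, (60, 175, 188)), (145, 21, (61, 68, 183)), (160, 33, (61, 68, 73)), (175, 34, (61, 69, 75))]
```

servo_tool(
  rows=[
    {"offset": [-0.37,0,0.1],"yaw": 0,"claw": 0.85},
    {"offset": [-0.37,0,0.4],"yaw": 0,"claw": 0.85},
    {"offset": [-0.37,0.02,0.9],"yaw": 0,"claw": 0.85},
    {"offset": [-0.37,0.02,1],"yaw": 0,"claw": 0.85},
    {"offset": [-0.37,0.02,1],"yaw": 0,"claw": 0.85},
  ],
)

```text
time: 79.15
ee_pos: [0.2511, 0.0697, 0.106]
tcp_rot: [179.1, -1.5, -0.3]
wrist_force: [0.3, 0.0, 0.4]
opening: 0.0264
grasp_force: 55.4
```

servo_tool(
  rows=[
    {"offset": [-0.01,0,0.3],"yaw": 0,"claw": 0.85},
    {"offset": [-0.01,0,0.52],"yaw": 0,"claw": 0.85},
    {"offset": [-0.01,0,0.52],"yaw": 0,"claw": 0.85},
    {"offset": [-0.01,0,0.52],"yaw": 0,"claw": 0.85},
  ],
)

```text
time: 79.65
ee_pos: [0.2523, 0.0692, 0.0552]
tcp_rot: [179.2, -1.6, -0.2]
wrist_force: [-0.1, 0.3, 0.2]
opening: 0.0265
grasp_force: 55.4
```

```bash
python3 -c "
from h import *
st(); prof((.25,.07),(1,0),mat='all',rng=(-.05,.18),w=.012)
"
```

```text
t 79.65 p [0.2523 0.0692 0.0552] rot [179.2  -1.6  -0.2] q [  16.6  -39.5  -45.9   82.3   -1.3 -163.2] tz [ 0.028 -0.015 -0.999] F [-0.1  0.3  0.2]
side [(-50, 2, (205, 228, 250)), (-35, 2, (44, 44, 44)), (-20, 3, (4, 43, 44)), (-5, 22, (41, 58, 276)), (10, 60, (25, 99, 298)), (25, 124, (27, 205, 277)), (40, 30, (25, 38, 299)), (55, 34, (26, 35, 41)), (70, 25, (25, 35, 38)), (85, 28, (19, 33, 37)), (100, 26, (20, 31, 35)), (115, 30, (16, 29, 35)), (130, 29, (16, 27, 31)), (145, 12, (18, 26, 29)), (160, 27, (60, 66, 68)), (175, 27, (63, 65, 68))]
top [(55, 3, (19, 22, 32)), (70, 24, (4, 35, 44)), (85, 26, (5, 34, 40)), (100, 22, (4, 32, 41)), (115, 28, (5, 32, 36)), (130, 23, (5, 30, 36)), (145, 18, (19, 27, 33)), (160, 46, (14, 64, 76)), (175, 32, (61, 68, 74))]
```

servo_tool(
  rows=[
    {"offset": [0,0,0.07],"yaw": 0,"claw": 0.85},
    {"offset": [0.06,0,0.07],"yaw": 0,"claw": 0.85},
    {"offset": [0.1,0,0.07],"yaw": 0,"claw": 0.85},
    {"offset": [0.1,0,0.07],"yaw": 0,"claw": 0.85},
  ],
)

```text
time: 80.25
ee_pos: [0.258, 0.0683, 0.045]
tcp_rot: [179.1, -0.9, -0.2]
wrist_force: [-20.8, 1.3, 2.7]
opening: 0.0266
grasp_force: 55.8
```

servo_tool(
  rows=[
    {"offset": [0.01,0,-0.1],"yaw": 0,"claw": 0.85},
    {"offset": [0.045,0,-0.2],"yaw": 0,"claw": 0.85},
    {"offset": [0.08,0,-0.3],"yaw": 0,"claw": 0.85},
    {"offset": [0.11,0,-0.4],"yaw": 0,"claw": 0.85},
    {"offset": [0.11,0,-0.4],"yaw": 0,"claw": 0.85},
  ],
)

```text
time: 80.88
ee_pos: [0.2694, 0.0696, 0.0864]
tcp_rot: [179.2, -1.1, -0.1]
wrist_force: [-14.5, 4.0, 1.3]
opening: 0.0265
grasp_force: 51.8
```

```bash
python3 -c "
from h import *
st(); prof((.265,.07),(1,0),mat='all',rng=(-.05,.16),w=.012)
"
```

```text
t 80.875 p [0.2694 0.0696 0.0864] rot [ 1.792e+02 -1.100e+00 -1.000e-01] q [  15.5  -36.2  -40.8   84.6   -1.1 -164.4] tz [ 0.019 -0.014 -1.   ] F [-14.5   4.    1.3]
side [(-50, 4, (235, 276, 286)), (-35, 5, (4, 84, 237)), (-20, 2, (80, 80, 80)), (-5, 6, (75, 86, 129)), (10, 63, (54, 75, 172)), (25, 116, (52, 225, 295)), (40, 33, (45, 58, 63)), (55, 33, (41, 52, 58)), (70, 33, (35, 48, 53)), (85, 33, (32, 43, 48)), (100, 32, (25, 39, 44)), (115, 35, (18, 34, 42)), (130, 20, (22, 30, 34)), (145, 25, (61, 66, 69)), (160, 29, (63, 66, 69))]
top [(70, 2, (11, 32, 53)), (85, 24, (41, 47, 52)), (100, 22, (6, 41, 49)), (115, 28, (4, 37, 44)), (130, 21, (7, 31, 36)), (145, 43, (20, 65, 72)), (160, 31, (61, 68, 76))]
```

servo_tool(
  rows=[
    {"offset": [0.05,0,-0.15],"yaw": 0,"claw": 0.85},
    {"offset": [0.12,0,-0.29],"yaw": 0,"claw": 0.85},
    {"offset": [0.19,0,-0.4],"yaw": 0,"claw": 0.85},
    {"offset": [0.265,0,-0.5],"yaw": 0,"claw": 0.85},
    {"offset": [0.35,0,-0.59],"yaw": 0,"claw": 0.85},
    {"offset": [0.445,0,-0.67],"yaw": 0,"claw": 0.85},
    {"offset": [0.445,0,-0.67],"yaw": 0,"claw": 0.85},
  ],
)

```text
time: 81.85
ee_pos: [0.3146, 0.0701, 0.1552]
tcp_rot: [179.1, -1.5, -0.2]
wrist_force: [-3.8, -1.2, 1.0]
opening: 0.0266
grasp_force: 35.6
```

```bash
python3 -c "
from h import *
st(); prof((.31,.07),(1,0),mat='all',rng=(-.05,.12),w=.012)
"
```

```text
t 81.85 p [0.3146 0.0701 0.1552] rot [179.1  -1.5  -0.2] q [  13.5  -29.2  -29.3   88.8   -1.2 -166.2] tz [ 0.026 -0.015 -1.   ] F [-3.8 -1.2  1. ]
side [(-50, 3, (274, 288, 299)), (-35, 15, (151, 163, 166)), (-20, 2, (151, 195, 239)), (-5, 6, (118, 150, 295)), (10, 80, (97, 125, 244)), (25, 69, (81, 107, 299)), (40, 39, (64, 87, 101)), (55, 39, (51, 71, 85)), (70, 35, (37, 55, 69)), (85, 19, (34, 42, 53)), (100, 26, (60, 66, 68)), (115, 27, (63, 66, 69))]
top [(85, 5, (4, 44, 50)), (100, 32, (20, 65, 71)), (115, 32, (60, 67, 75))]
```

servo_tool(
  rows=[
    {"offset": [0.09,0,-0.08],"yaw": 0,"claw": 0.85},
    {"offset": [0.18,0,-0.16],"yaw": 0,"claw": 0.85},
    {"offset": [0.29,0,-0.22],"yaw": 0,"claw": 0.85},
    {"offset": [0.4,0,-0.27],"yaw": 0,"claw": 0.85},
    {"offset": [0.5,0,-0.31],"yaw": 0,"claw": 0.85},
    {"offset": [0.61,0,-0.34],"yaw": 0,"claw": 0.85},
    {"offset": [0.66,0,-0.34],"yaw": 0,"claw": 0.85},
    {"offset": [0.66,0,-0.34],"yaw": 0,"claw": 0.85},
  ],
)

```text
time: 82.95
ee_pos: [0.3796, 0.0705, 0.1905]
tcp_rot: [179.1, -1.5, -0.2]
wrist_force: [-0.3, 0.7, -0.3]
opening: 0.0257
grasp_force: 34.3
```

servo_tool(
  rows=[
    {"offset": [-0.03,0,-0.1],"yaw": 0,"claw": 0.9},
    {"offset": [-0.1,0,-0.4],"yaw": 0,"claw": 0.9},
    {"offset": [-0.1,0,-0.8],"yaw": 0,"claw": 0.9},
    {"offset": [-0.1,0,-1],"yaw": 0,"claw": 0.9},
    {"offset": [-0.1,0,-1],"yaw": 0,"claw": 0.9},
  ],
  squeeze=60,
)

```text
time: 83.58
ee_pos: [0.3671, 0.0722, 0.2922]
tcp_rot: [179.2, -1.7, -0.2]
wrist_force: [0.4, 0.4, -0.3]
opening: 0.0238
grasp_force: 58.9
```

```bash
cat >> h.py <<'E'
def hang(w=.03,v=.07,bright=True):
    s,d=snap('side'); P=cloud('side',d); o=get_obs()['ee_pos']
    m=(np.abs(P[...,0]-o[0])<v)&(np.abs(P[...,1]-o[1])<v)&(P[...,2]>.092)&(P[...,2]<o[2]-.02)&(d>0); Q=P[m]
    for a in range(90,260,15):
        k=(Q[:,2]*1000>=a)&(Q[:,2]*1000<a+15)
        if k.sum()>3: print(a,k.sum(),np.median(Q[k],0).round(3),'x',Q[k][:,0].min().round(3),Q[k][:,0].max().round(3),'y',Q[k][:,1].min().round(3),Q[k][:,1].max().round(3))
E
python3 -c "
from h import *
st(); hang()
"
```

```text
t 83.575 p [0.3671 0.0722 0.2922] rot [179.2  -1.7  -0.2] q [  12.   -19.    -7.1  100.4   -1.2 -167.9] tz [ 0.03  -0.015 -0.999] F [ 0.4  0.4 -0.3]
135 6 [0.405 0.06  0.147] x 0.403 0.411 y 0.059 0.064
150 33 [0.406 0.061 0.156] x 0.395 0.414 y 0.057 0.073
165 33 [0.401 0.061 0.173] x 0.388 0.409 y 0.058 0.072
180 34 [0.394 0.062 0.187] x 0.381 0.402 y 0.058 0.071
195 35 [0.387 0.062 0.203] x 0.376 0.395 y 0.059 0.072
210 33 [0.38  0.062 0.219] x 0.367 0.387 y 0.058 0.073
225 38 [0.374 0.063 0.232] x 0.36 0.383 y 0.06 0.074
240 38 [0.368 0.063 0.247] x 0.356 0.376 y 0.059 0.075
255 27 [0.36  0.06  0.261] x 0.348 0.37 y 0.057 0.069
```

servo_tool(
  rows=[
    {"offset": [0.1,0.1,-0.3],"yaw": 0.05,"claw": 0.9},
    {"offset": [0.3,0.3,-0.7],"yaw": 0.1,"claw": 0.9},
    {"offset": [0.5,0.5,-0.7],"yaw": 0.155,"claw": 0.9},
    {"offset": [0.7,0.7,-0.7],"yaw": 0.21,"claw": 0.9},
    {"offset": [0.9,0.9,-0.7],"yaw": 0.265,"claw": 0.9},
    {"offset": [0.9,0.9,-0.7],"yaw": 0.32,"claw": 0.9},
    {"offset": [0.9,0.9,-0.7],"yaw": 0.375,"claw": 0.9},
    {"offset": [0.9,0.9,-0.7],"yaw": 0.43,"claw": 0.9},
    {"offset": [0.9,0.9,-0.7],"yaw": 0.485,"claw": 0.9},
    {"offset": [0.9,0.9,-0.7],"yaw": 0.5,"claw": 0.9},
  ],
)

```text
time: 84.88
ee_pos: [0.4543, -0.0172, 0.363]
tcp_rot: [-178.6, -0.9, -90.4]
wrist_force: [-1.5, 0.5, 0.0]
opening: 0.0237
grasp_force: 59.5
```

servo_tool(
  rows=[
    {"offset": [0.1,-0.1,0],"yaw": 0.05,"claw": 0.9},
    {"offset": [0.2,-0.3,0],"yaw": 0.1,"claw": 0.9},
    {"offset": [0.4,-0.5,0],"yaw": 0.155,"claw": 0.9},
    {"offset": [0.6,-0.7,0],"yaw": 0.21,"claw": 0.9},
    {"offset": [0.6,-0.85,0],"yaw": 0.265,"claw": 0.9},
    {"offset": [0.6,-0.85,0],"yaw": 0.32,"claw": 0.9},
    {"offset": [0.6,-0.85,0],"yaw": 0.375,"claw": 0.9},
    {"offset": [0.6,-0.85,0],"yaw": 0.43,"claw": 0.9},
    {"offset": [0.6,-0.85,0],"yaw": 0.485,"claw": 0.9},
    {"offset": [0.6,-0.85,0],"yaw": 0.5,"claw": 0.9},
  ],
)

```text
time: 86.12
ee_pos: [0.5391, -0.0774, 0.3661]
tcp_rot: [-179.1, 1.4, 179.6]
wrist_force: [0.5, -0.4, -1.0]
opening: 0.0237
grasp_force: 59.4
```

servo_tool(
  rows=[
    {"offset": [-0.1,-0.1,0],"yaw": 0.05,"claw": 0.9},
    {"offset": [-0.3,-0.2,0],"yaw": 0.1,"claw": 0.9},
    {"offset": [-0.5,-0.4,0],"yaw": 0.155,"claw": 0.9},
    {"offset": [-0.7,-0.58,0],"yaw": 0.21,"claw": 0.9},
    {"offset": [-0.86,-0.58,0],"yaw": 0.265,"claw": 0.9},
    {"offset": [-0.86,-0.58,0],"yaw": 0.32,"claw": 0.9},
    {"offset": [-0.86,-0.58,0],"yaw": 0.375,"claw": 0.9},
    {"offset": [-0.86,-0.58,0],"yaw": 0.43,"claw": 0.9},
    {"offset": [-0.86,-0.58,0],"yaw": 0.485,"claw": 0.9},
    {"offset": [-0.86,-0.58,0],"yaw": 0.5,"claw": 0.9},
    {"offset": [-0.86,-0.58,0],"yaw": 0.5,"claw": 0.9},
  ],
)

```text
time: 87.5
ee_pos: [0.625, -0.1357, 0.3693]
tcp_rot: [178.6, 0.9, 89.8]
wrist_force: [0.2, -0.3, -0.5]
opening: 0.0237
grasp_force: 59.4
```

```bash
python3 -c "
from h import *
st(); hang()
"
```

```text
t 87.5 p [ 0.625  -0.1357  0.3693] rot [178.6   0.9  89.8] q [-12.   22.6  44.7 110.5  -0.5  78.1] tz [ 0.025 -0.015 -1.   ] F [ 0.2 -0.3 -0.5]
90 39 [ 0.605 -0.087  0.099] x 0.598 0.613 y -0.094 -0.071
105 41 [ 0.605 -0.078  0.112] x 0.594 0.618 y -0.086 -0.07
120 62 [ 0.604 -0.071  0.127] x 0.594 0.618 y -0.08 -0.066
135 9 [ 0.607 -0.067  0.138] x 0.596 0.615 y -0.068 -0.066
210 9 [ 0.625 -0.108  0.222] x 0.62 0.634 y -0.109 -0.1
225 23 [ 0.627 -0.111  0.232] x 0.62 0.636 y -0.114 -0.1
240 26 [ 0.626 -0.116  0.247] x 0.62 0.635 y -0.12 -0.106
255 28 [ 0.624 -0.123  0.263] x 0.619 0.634 y -0.127 -0.115
```

servo_tool(
  rows=[
    {"offset": [0.05,0,0.4],"yaw": 0,"claw": 0.9},
    {"offset": [0.05,0,0.8],"yaw": 0,"claw": 0.9},
    {"offset": [0.05,0,1],"yaw": 0,"claw": 0.9},
    {"offset": [0.05,0,1],"yaw": 0,"claw": 0.9},
  ],
)

```text
time: 88.05
ee_pos: [0.6269, -0.1321, 0.2684]
tcp_rot: [178.7, 0.8, 89.8]
wrist_force: [-0.5, 0.2, -0.6]
opening: 0.0237
grasp_force: 59.4
```

servo_tool(
  rows=[
    {"offset": [0,0,0.25],"yaw": 0,"claw": 0.9},
    {"offset": [0,0,0.45],"yaw": 0,"claw": 0.9},
    {"offset": [0,0,0.6],"yaw": 0,"claw": 0.9},
    {"offset": [0,0,0.75],"yaw": 0,"claw": 0.9},
    {"offset": [0,0,0.75],"yaw": 0,"claw": 0.9},
  ],
)

```text
time: 88.68
ee_pos: [0.6294, -0.1333, 0.1944]
tcp_rot: [178.6, 0.8, 89.8]
wrist_force: [-0.0, -0.0, -0.2]
opening: 0.0235
grasp_force: 60.7
```

```bash
python3 -c "
from h import *
st(); hang()
"
```

```text
t 88.675 p [ 0.6294 -0.1333  0.1944] rot [178.6   0.8  89.8] q [-11.7  15.7  15.8  88.6  -0.5  78.4] tz [ 0.025 -0.015 -1.   ] F [-0.  -0.  -0.2]
90 57 [ 0.597 -0.091  0.099] x 0.585 0.638 y -0.13 -0.075
105 70 [ 0.597 -0.081  0.113] x 0.579 0.639 y -0.135 -0.069
120 84 [ 0.594 -0.073  0.127] x 0.578 0.636 y -0.14 -0.063
135 32 [ 0.589 -0.069  0.14 ] x 0.578 0.635 y -0.145 -0.063
150 21 [ 0.627 -0.148  0.158] x 0.619 0.637 y -0.151 -0.146
165 20 [ 0.627 -0.153  0.171] x 0.611 0.639 y -0.154 -0.142
```

servo_tool(
  rows=[
    {"offset": [0,0,0.12],"yaw": 0,"claw": 0.9},
    {"offset": [0,0,0.22],"yaw": 0,"claw": 0.9},
    {"offset": [0,0,0.28],"yaw": 0,"claw": 0.9},
    {"offset": [0,0,0.28],"yaw": 0,"claw": 0.9},
  ],
)

```text
time: 89.22
ee_pos: [0.6302, -0.1338, 0.1668]
tcp_rot: [178.5, 0.9, 89.8]
wrist_force: [-0.8, -0.8, 0.0]
opening: 0.0234
grasp_force: 60.7
```

servo_tool(
  rows=[
    {"offset": [0,0,0.03],"yaw": 0,"claw": 0.9},
    {"offset": [0,0,0.03],"yaw": 0,"claw": 0.7},
    {"offset": [0,0,0.03],"yaw": 0,"claw": 0.5},
    {"offset": [0,0,0.03],"yaw": 0,"claw": 0.4},
    {"offset": [0,0,0.03],"yaw": 0,"claw": 0.4},
    {"offset": [0,0,-0.3],"yaw": 0,"claw": 0.4},
    {"offset": [0,0,-0.8],"yaw": 0,"claw": 0.4},
    {"offset": [0,0,-1],"yaw": 0,"claw": 0.4},
    {"offset": [0,0,-1],"yaw": 0,"claw": 0.4},
  ],
)

```text
time: 90.35
ee_pos: [0.6284, -0.1324, 0.2692]
tcp_rot: [178.3, 0.9, 89.8]
wrist_force: [0.3, 0.2, -0.1]
opening: 0.0513
grasp_force: 0.0
```

servo_tool(
  rows=[
    {"offset": [0,-0.3,-0.3],"yaw": 0,"claw": 0.4},
    {"offset": [0,-0.8,-0.3],"yaw": 0,"claw": 0.4},
    {"offset": [0,-1,-0.3],"yaw": 0,"claw": 0.4},
  ],
)

```text
time: 90.72
ee_pos: [0.525, -0.1314, 0.2937]
tcp_rot: [178.6, 0.9, 89.8]
wrist_force: [0.4, -0.2, 0.2]
opening: 0.0511
grasp_force: 0.0
```

servo_tool(
  rows=[
    {"offset": [-0.4,-0.4,0],"yaw": 0,"claw": 0.4},
    {"offset": [-0.9,-1,0],"yaw": 0,"claw": 0.4},
    {"offset": [-0.9,-1,0],"yaw": 0,"claw": 0.4},
    {"offset": [-0.9,-1,0],"yaw": 0,"claw": 0.4},
  ],
)

```text
time: 91.22
ee_pos: [0.4263, -0.2216, 0.2927]
tcp_rot: [178.5, 0.8, 89.7]
wrist_force: [-0.2, 0.1, 0.4]
opening: 0.0511
grasp_force: 0.0
```

```bash
python3 -c "
from h import *
st(); s,_=snap('side'); t,_=snap('top')
a=s[95:384,150:390]; b=t[140:290,120:330]
a=cv2.resize(a,None,fx=1.6,fy=1.6,interpolation=cv2.INTER_CUBIC); b=cv2.resize(b,(410,293),interpolation=cv2.INTER_CUBIC)
b=cv2.copyMakeBorder(b,0,a.shape[0]-b.shape[0],0,0,cv2.BORDER_CONSTANT)
cv2.imwrite('pics/c13.png',np.hstack([a,b])[:,:,::-1])
"
```

```text
t 91.225 p [ 0.4263 -0.2216  0.2927] rot [178.5   0.8  89.7] q [-27.4  -5.1   4.4  97.8  -0.1  62.9] tz [ 0.026 -0.015 -1.   ] F [-0.2  0.1  0.4]
```

View pics/c13.png

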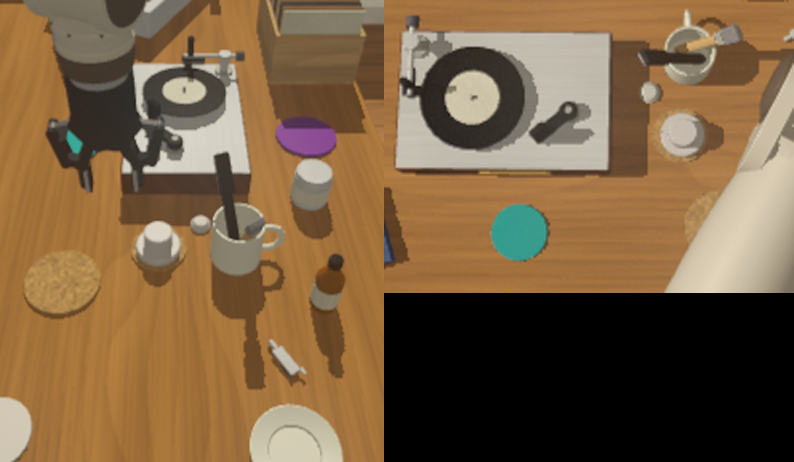

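The final picture shows both brushes standing in the upright mug, handle ends down. The weight is centred on its small coaster and the sweep arm is parked. The gripper touches nothing, so I'm handing in.

```bash
python3 -c "
from workcell import *
print(job_done())"
```

```text
the job is handed in; nothing more can be done
None
```

The job is handed in, with no verdict returned: I cranked about 2¼ turns clockwise with the weight and sweep arm in place, parked the arm again, put the weight back on its coaster, and stood both brushes (the velvet wand and the dust brush) in the mug; no round brush was seen.

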